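# Unlock the caddy, tip out the oat bars, lay them in a row and lock it again

## Robot

A 7-joint arm with a two-finger parallel gripper is mounted at the origin on a cart in front of the work surface, level with it; the furniture and walls round the work are solid. World frame = base frame: x ahead of the robot, y to its left, z up, the work surface at z = 0. Lengths are in mm, angles in degrees, forces in N, time in s.
With the tool pointing down it reaches from about 350 to 900 mm from the base axis. Payload 7.2 kg.
Tool frame: the origin (TCP) lies between the finger pads; the fingertips stand 8 mm ahead of it and the grasp point (between the pads) lies 11 mm behind it; z points along the fingers, y is the line along which they close (so a half turn about z gives the same grasp; the last joint's range is limited). The gripper opens to 85 mm and grips with 20 to 120 N. Pads are 22 mm wide; open, the fingers measure 114 mm over their backs; the gripper's body (76 mm by 85 mm) begins 54 mm behind the grasp point. The pads swing forward as they close: fully open they stand 13 mm farther back than shut.
Start: joints at [71.322, 23.554, -0.728, 91.456, 0.321, 64.991, -4.71], TCP at [159.334, -604.353, 212.097] pointing down, gripper open.
Joint ranges: [-169.25, 169.25], [-16.82, 113.86], [-84.01, 82.57], [7.8, 145.47], [-59.2, 239.2], [7.22, 106.19], [-163.78, 163.78]. Speed limits (degrees/s): [136.94, 136.94, 172.46, 172.46, 180, 180, 180].

## Interface

Orientations are given as a 3x3 rotation matrix whose columns are the frame's x, y, z axes.
In Python, from station import r gives the robot as it stands.
- The arm moves only by the tool play_rows, never from a script. Its argument "series" is a list of rows, each an object of numbers: "tx", "ty", "tz": the shift along the world's x, y, z in mm; "rx", "ry", "rz": the turn, a rotation vector about the world's x, y, z in degrees; "hand": the finger opening in mm, from 0 to 85.4. A call has 1 to 8 rows; each row is the pose to reach, as a shift and turn from the pose commanded when the call began; what a row does not reach only later rows make up. A row lasts 1/12 s, in which the tool goes at most 41.7 mm and 7.16 degrees, less where a joint would pass 70% of its speed; a pose out of reach is approached as far as the arm can. A call with a gripper value outside its range is refused whole. The fingers move at their own pace and stop on an object; "grip_force" is the grip in N (left out, the last holds). Time passes only in rows, so rows that repeat a pose let the fingers close. It gives the time, the measured TCP pose, the force, the opening and the grip force at its end, in the units of the state.
- r.state(): the state, without advancing time (a new reading comes with each control period).
- r.snapshot(name): name is "scene" or "top" or "wrist"; returns the picture (420x560x3 uint8, red, green, blue); there is no depth.
- r.get_calibration(name): a dict with "fx", "fy", "cx", "cy" (pixels), "extrinsics" (4x4, takes a point from camera to world coordinates). Camera axes: x right, y up, looking along -z (the intrinsics and any distortion apply to the point x, -y, -z); pixel columns grow to the right and rows downward; lengths in mm; the calibration is good to about 2 mm. A picture is of the moment at which its call begins: read the wrist's pose just before it. get_calibration takes no time and is no camera call; for the wrist camera it gives the pose at the moment of the call.
- r.close_job(): hands the job in; it is judged then, once.
Trained networks look in the newest picture that a camera, given by its name, has taken for a name from the list of things; names that differ only in an ending like _2 or _b are one class to them, and where a whole thing is asked for, a point or a joint stands for the part that bears it (a point fixed in the world has none). Each returns a list of dicts, best first, with "confidence" (0 to 1); they miss things now and then, are a little off and sometimes report something else, mostly with a low value. They report only what shows in the picture. A call takes as long as a camera call.
- r.look_for(camera, target): "extent" ([left, top, right, bottom] in pixels, round what is visible of it).
- r.mark_of(camera, target): "pixel" ([column, row] in pixels: a listed point, or the origin of a listed thing).
The state is a dict: "t": time; "joints": joint angles; "qd": joint speeds; "joint_efforts": joint torques, N m; "eef_pos": TCP position; "eef_rot": TCP orientation; "force": force on the tool from outside, world axes, zero at the start; "ft_torque": the same for the moment, N m; "width": finger opening in mm; "grip_force": force on a finger pad.
Only numpy, scipy, OpenCV 4.12 (cv2) and the standard library are available. Lean on these libraries where they do the work, as an engineer would, in place of code of your own. Each camera call takes 0.05 s, during which the arm holds its last target. There are 200 camera calls.

## Task

Turn the lock collar anticlockwise to open, its white pointer at the thin white mark; then lift the green caddy by its handle and tip it just far enough (never past about 55 degrees) for the flap to swing open and every oat bar to slide out into the steel tray, then let the caddy fully down again so that its flap is shut. Lay all the bars flat on the wooden shelf in one neat row, side by side, each lying across the dark stripe at right angles with its middle on it. With the caddy down, turn the collar back until its pointer stands at the red locked mark, and leave the mug where it is.

Things in the scene. Friction and masses are not known exactly. Their poses are not given: they have to be found in the camera images.
- station: the fixed steel tipping station. Origin on the worktop (height 0) under the middle of the caddy's hinge line; x points from the tray to the caddy's back (away from the robot), y left, z up. The green caddy, 228 mm wide, hinges about y at its front lip, x = 0, 58 mm up; down, it reaches to x = +130 mm, its clear roof 116 mm up, its flap at x = +20 mm. Its four lanes, 55 mm apart, have a slick floor
- tray_mid (a point): middle of the slick tray, at x = -110 mm, y = 0 of the station, 4 mm above the worktop, with the station's axes. A curved chute runs from the caddy's lip (x = 0, slope 40 degrees) down to the flat floor (4 mm up) at x = -120 mm; the flat ends at a rim at x = -175 mm (14 mm high, also along both sides), where the bars mostly stop. 252 mm wide inside
- caddy (a joint): tilt of the caddy, rad: 0 = fully down, grows as its back is lifted and its mouth turns down to the tray. It falls back by its own weight when let go (handle force under 8 N). The bars begin to slide at about 0.2 to 0.4 rad and are all out by about 0.35 to 0.6; mechanical stop at 1.3
- flap (a joint): opening of the caddy's front flap, rad: 0 = shut against the mouth. 42 mm high. It hangs freely from the top front edge (hinge 113 mm above the worktop when the caddy is down), swings open by itself as the caddy is tipped and falls shut as the caddy is lowered, if nothing is in its way
- caddy_handle (a point): middle of the caddy's handle: a round wooden bar, diameter 12 mm, 110 mm long, parallel to the station's y, 34 mm clear above the roof. With the caddy down it is 108 mm behind (station x) and 98 mm above the hinge line, 156 mm above the worktop; it moves on a circle about the hinge line
- collar (a joint): angle of the lock collar, rad, growing clockwise seen from above: 0 = open (white pointer to the station's -y, at the thin white mark), 1.4 = locked (pointer at the red mark, towards the station's -x). It can turn past the mark to a stop at 1.9, and stays where it is left; turning takes about 0.06 N m. The caddy must not be tipped while it is locked
- collar_mid (a point): centre (half-way up, on its vertical axis) of the captive black lock collar, a round ring, diameter 56 mm, height 28 mm, top 58 mm above the worktop, at x = -70 mm, y = -185 mm of the station. A steel post, diameter 26 mm, stands 14 mm out of its top; round its foot is a fixed grey disc, diameter 80 mm, 12 mm high
- shelf: the fixed low wooden shelf, 150 mm (its x) by 262 mm (its y). Origin on the worktop under its middle. The flat top, 30 mm above the worktop, has a dark stripe along its y through the middle (x = 0) and a lip 9 mm high at each end (y = +-127 mm)
- bar1_mid (a point): centre of a wrapped oat bar, a block 80 x 26 x 20 mm (long along its x, 26 along y, 20 along z), yellow wrapper with a red band, about 50 g; may be absent. The bars start flat in the caddy's lanes, lanes 55 mm apart
- bar2_mid (a point): centre of a wrapped oat bar, a block 80 x 26 x 20 mm (long along its x, 26 along y, 20 along z), orange wrapper with a white band, about 50 g; may be absent. The bars start flat in the caddy's lanes, lanes 55 mm apart
- bar3_mid (a point): centre of a wrapped oat bar, a block 80 x 26 x 20 mm (long along its x, 26 along y, 20 along z), blue wrapper with a white band, about 50 g; may be absent. The bars start flat in the caddy's lanes, lanes 55 mm apart
- bar4_mid (a point): centre of a wrapped oat bar, a block 80 x 26 x 20 mm (long along its x, 26 along y, 20 along z), red wrapper with a yellow band, about 50 g; may be absent. The bars start flat in the caddy's lanes, lanes 55 mm apart
- mug: a white mug with a handle, 101 mm high, a bystander; origin at its underside

How it is judged:
By the outcome, as a careful person would: the job done as asked, in the order asked, and still so for the second after the job is handed in, with the robot touching nothing.
Of bar1, bar2, bar3, bar4 only 3 to 4 are there at a start; the rules pass over those that are not, and their reading is None.
At some moment in a run one of bar1, bar2, bar3, bar4 may be knocked a few centimetres aside while the robot is not near it.
Once in a run the grip may slacken for a moment while it holds something.
It also fails if it takes over 210 s, if anything falls off the work surface, if the arm or the gripper's body presses on something with over 40 N, if the wrist force passes 120 N, or if a joint passes its speed limit or range.

## Working session

There is one attempt and no reset: what is moved stays moved. The work goes in short steps, Python scripts to look and compute and a tool call to move; the robot and the scene stay as the last step left them, time stands still between calls to the robot, and variables do not carry over. Pictures are saved under pics/ and viewed, at most 14 in all, crops included, and the job is handed in when it is done.

Besides the shell and the picture viewer there is one more tool, called after ">>>" in YAML: its name, and indented under it one key for each argument. play_rows: Moves the arm, as the interface text tells. Its arguments: {"type":"object","properties":{"series":{"type":"array","items":{"type":"object","properties":{"tx":{"type":"number"},"ty":{"type":"number"},"tz":{"type":"number"},"rx":{"type":"number"},"ry":{"type":"number"},"rz":{"type":"number"},"hand":{"type":"number"}}}},"grip_force":{"type":"number"}},"required":["series"]}

```bash
ls; mkdir -p pics
python3 - <<'E'
from station import r
import cv2
s=r.state();print({k:s[k] for k in('t','eef_pos','eef_rot','width','force')})
for c in('scene','top'):
    im=r.snapshot(c);cv2.imwrite(f'pics/{c}0.png',im[:,:,::-1])
    k=r.get_calibration(c);print(c,k)
    for n in('station','tray_mid','caddy_handle','collar_mid','shelf','mug'):
        print(n,[(d['pixel'],round(d['confidence'],2)) for d in r.mark_of(c,n)][:2])
E
```

```text
pics
{'t': 0.0, 'eef_pos': array([ 159.15322983, -603.84090223,  211.25682083]), 'eef_rot': array([[ 9.66945316e-01,  2.54983261e-01, -5.41456942e-04],
       [ 2.54983802e-01, -9.66944113e-01,  1.53093285e-03],
       [-1.33196352e-04, -1.61839109e-03, -9.99998682e-01]]), 'width': 85.37273246388968, 'force': array([-0.02630925,  0.25447412,  0.58381887])}
scene {'fx': 436.6275681233056, 'fy': 436.6275681233056, 'cx': 277.73730021530594, 'cy': 210.39328802717412, 'extrinsics': array([[-9.02891386e-01,  2.76171591e-01, -3.29418272e-01,
         2.21890285e+00],
       [-4.29633862e-01, -5.54420747e-01,  7.12763902e-01,
         1.20674909e+03],
       [ 1.42088164e-02,  7.85077632e-01,  6.19234384e-01,
         1.14262267e+03],
       [ 0.00000000e+00,  0.00000000e+00,  0.00000000e+00,
         1.00000000e+00]])}
station [([245.0, 266.4], 0.82)]
tray_mid [([272.3, 272.0], 0.68)]
caddy_handle [([213.3, 226.6], 0.9)]
collar_mid [([275.9, 228.3], 0.67)]
shelf [([298.6, 195.0], 0.66)]
mug [([245.4, 330.8], 0.71)]
top {'fx': 484.4756265510173, 'fy': 484.4756265510173, 'cx': 279.67707302670004, 'cy': 210.0558046970021, 'extrinsics': array([[-1.87871405e-01,  8.13038078e-01, -5.51065712e-01,
        -3.97564720e+02],
       [-9.82138882e-01, -1.49583063e-01,  1.14140808e-01,
         2.19281215e+02],
       [ 1.03707264e-02,  5.62666856e-01,  8.26618689e-01,
         1.54920004e+03],
       [ 0.00000000e+00,  0.00000000e+00,  0.00000000e+00,
         1.00000000e+00]])}
station [([222.2, 230.3], 0.72)]
tray_mid [([229.7, 254.6], 0.7)]
caddy_handle [([210.4, 181.1], 0.68)]
collar_mid [([273.1, 226.7], 0.74)]
shelf [([347.4, 212.4], 0.91)]
mug [([157.2, 271.9], 0.83)]
```

View pics/scene0.png

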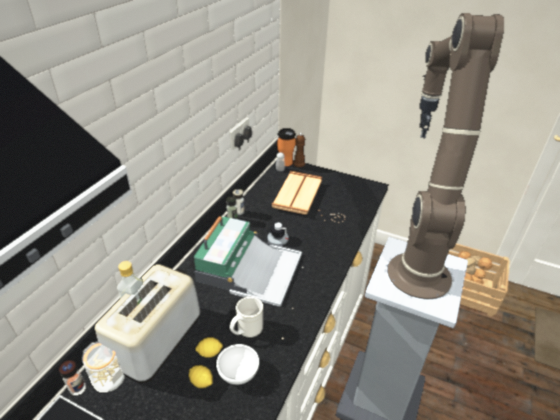

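View pics/top0.png

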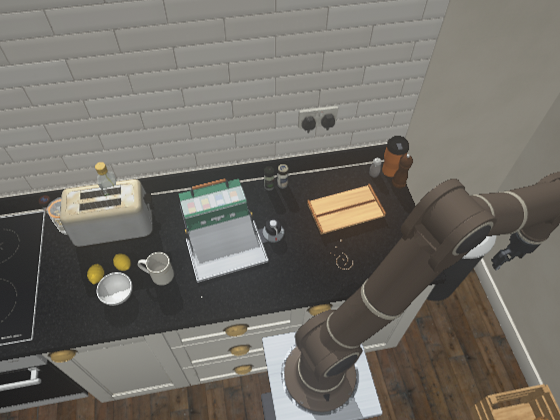

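```bash
cat > h.py <<'E'
import numpy as np, cv2
from station import r
def ray(c,px,K=None):
    K=K or r.get_calibration(c);E=np.array(K['extrinsics'])
    d=np.array([(px[0]-K['cx'])/K['fx'],-(px[1]-K['cy'])/K['fy'],-1.])
    return E[:3,3],E[:3,:3]@d
def atz(c,px,z,K=None):
    o,d=ray(c,px,K);return o+d*(z-o[2])/d[2]
def proj(c,P,K=None):
    K=K or r.get_calibration(c);E=np.array(K['extrinsics'])
    p=(np.atleast_2d(P)-E[:3,3])@E[:3,:3]
    return np.c_[K['cx']-K['fx']*p[:,0]/p[:,2],K['cy']+K['fy']*p[:,1]/p[:,2]]
def save(c,n):
    im=r.snapshot(c);cv2.imwrite(f'pics/{n}.png',im[:,:,::-1]);return im
E
cat > loc.py <<'E'
from h import *
from scipy.optimize import least_squares
obs={'scene':{'st':(245,266.4),'tray':(272.3,272),'h':(213.3,226.6),'c':(275.9,228.3),'shelf':(298.6,195),'mug':(245.4,330.8)},
'top':{'st':(222.2,230.3),'tray':(229.7,254.6),'h':(210.4,181.1),'c':(273.1,226.7),'shelf':(347.4,212.4),'mug':(157.2,271.9)}}
Z=dict(st=0,tray=4,h=156,c=44,shelf=0,mug=0)
for n in Z: print(n,*[atz(c,obs[c][n],Z[n]).round(1) for c in obs])
L=dict(st=(0,0,0),tray=(-110,0,4),h=(108,0,156),c=(-70,-185,44))
def f(p):
    R=np.array([[np.cos(p[2]),-np.sin(p[2])],[np.sin(p[2]),np.cos(p[2])]])
    return np.concatenate([(proj(c,np.r_[R@L[n][:2]+p[:2],L[n][2]])[0]-obs[c][n]) for c in obs for n in L])
s=least_squares(f,[550,-0,0],loss='soft_l1');print(s.x,np.degrees(s.x[2]),f(s.x).round(1))
E
python3 loc.py
```

```text
st [575.4 240.9   0. ] [583.9 235.   -0. ]
tray [472.7 225.6   4. ] [473.4 220.9   4. ]
h [688.4 253.  156. ] [701.1 249.7 156. ]
c [545.   46.2  44. ] [537.6  49.1  44. ]
shelf [ 574.6 -249.1    0. ] [ 577.1 -249.9   -0. ]
mug [439.4 485.7   0. ] [453.1 482.7   0. ]
[5.82870675e+02 2.37608618e+02 1.37648020e-01] 7.88665060580125 [-1.4 -1.2  0.1 -0.7 -0.3 -0.2  1.6  0.2 -0.7  0.3 -0.5 -0.1 -0.4  2.5
  1.1 -0.5]
```

The scene shows the station left of the robot, with the collar at about (276,230) px, the shelf at (298,193) and the mug beside the tray at (248,316). I'll go over the shelf first, then to the collar.

>>> play_rows:
  series:
    - {"tx": 0,"ty": 0,"tz": 40}
    - {"tx": 20,"ty": 20,"tz": 70}
    - {"tx": 40,"ty": 45,"tz": 90}
    - {"tx": 65,"ty": 70,"tz": 100}
    - {"tx": 90,"ty": 95,"tz": 110}
    - {"tx": 115,"ty": 120,"tz": 120}
    - {"tx": 140,"ty": 150,"tz": 130}
    - {"tx": 165,"ty": 180,"tz": 140}

```text
validation failed for argument at $.se...
```

>>> play_rows:
  series:
    - {"tx": 25,"ty": 28}
    - {"tx": 50,"ty": 56}
    - {"tx": 75,"ty": 85}
    - {"tx": 100,"ty": 112}
    - {"tx": 125,"ty": 140}
    - {"tx": 145,"ty": 165}
    - {"tx": 155,"ty": 175}
    - {"tx": 155,"ty": 175}

```text
validation failed for argument at $.se...
```

Run:
```python
from h import *
s=r.state();print(s['t'],s['eef_pos'],s['joints'],s['eef_rot'].round(3))
K=r.get_calibration('wrist');save('wrist','w1');print(K)
for c in('wrist','scene','top'):
    if c!='wrist':r.snapshot(c)
    print(c,[(d['pixel'],d['confidence'],atz(c,d['pixel'],0,K if c=='wrist' else None)) for d in r.mark_of(c,'shelf')])
```

```text
0.7 [ 159.31699173 -604.35185361  212.13322347] [71.32334259 23.55091818 -0.72763168 91.45566461  0.32062048 64.99181502
 -4.70796355] [[ 0.967  0.255  0.   ]
 [ 0.255 -0.967 -0.   ]
 [ 0.     0.    -1.   ]]
{'fx': 308.0756532939684, 'fy': 308.0756532939684, 'cx': 280.11652779902795, 'cy': 212.07414480609674, 'extrinsics': array([[ 2.54322692e-01,  9.15056170e-01,  3.13037018e-01,
         2.39795363e+02],
       [-9.67119378e-01,  2.40538857e-01,  8.25903549e-02,
        -5.82236970e+02],
       [ 2.77247207e-04, -3.23748768e-01,  9.46143043e-01,
         3.73952731e+02],
       [ 0.00000000e+00,  0.00000000e+00,  0.00000000e+00,
         1.00000000e+00]])}
wrist []
scene [([297.1, 196.4], 0.68, array([ 576.4331671, -236.5094519,    0.       ]))]
top [([346.3, 211.3], 0.79, array([ 582.85573482, -247.02446315,    0.        ]))]
```

View pics/w1.png

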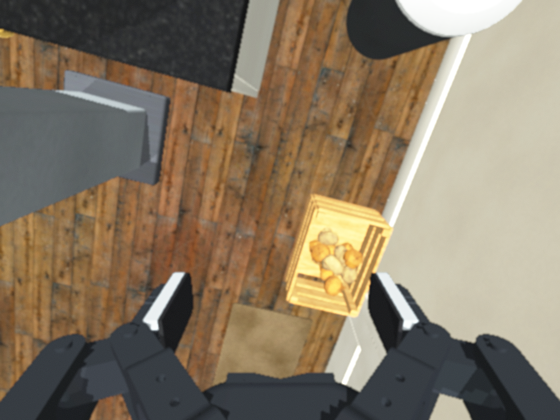

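The wrist view still shows the floor at the start pose, because the rows were refused. They need every field, so I'll resend them.

>>> play_rows:
  series:
    - {"tx": 0,"ty": 0,"tz": 40,"rx": 0,"ry": 0,"rz": 0,"hand": 85}
    - {"tx": 20,"ty": 20,"tz": 70,"rx": 0,"ry": 0,"rz": 0,"hand": 85}
    - {"tx": 40,"ty": 45,"tz": 90,"rx": 0,"ry": 0,"rz": 0,"hand": 85}
    - {"tx": 65,"ty": 70,"tz": 100,"rx": 0,"ry": 0,"rz": 0,"hand": 85}
    - {"tx": 90,"ty": 95,"tz": 110,"rx": 0,"ry": 0,"rz": 0,"hand": 85}
    - {"tx": 115,"ty": 120,"tz": 120,"rx": 0,"ry": 0,"rz": 0,"hand": 85}
    - {"tx": 140,"ty": 150,"tz": 130,"rx": 0,"ry": 0,"rz": 0,"hand": 85}
    - {"tx": 165,"ty": 180,"tz": 140,"rx": 0,"ry": 0,"rz": 0,"hand": 85}
  grip_force: 40

```text
t: 1.67
eef_pos: [325.1, -423.0, 352.7]
eef_rot: [[0.967, 0.255, 0.0], [0.255, -0.967, -0.001], [0.0, 0.001, -1.0]]
force: [1.6, -0.4, 1.0]
width: 85.1
grip_force: 0.0
```

>>> play_rows:
  series:
    - {"tx": 25,"ty": 28,"tz": 0,"rx": 0,"ry": 0,"rz": 0,"hand": 85}
    - {"tx": 50,"ty": 56,"tz": 0,"rx": 0,"ry": 0,"rz": 0,"hand": 85}
    - {"tx": 75,"ty": 85,"tz": 0,"rx": 0,"ry": 0,"rz": 0,"hand": 85}
    - {"tx": 100,"ty": 112,"tz": 0,"rx": 0,"ry": 0,"rz": 0,"hand": 85}
    - {"tx": 125,"ty": 140,"tz": 0,"rx": 0,"ry": 0,"rz": 0,"hand": 85}
    - {"tx": 145,"ty": 165,"tz": 0,"rx": 0,"ry": 0,"rz": 0,"hand": 85}
    - {"tx": 155,"ty": 175,"tz": 0,"rx": 0,"ry": 0,"rz": 0,"hand": 85}
    - {"tx": 155,"ty": 175,"tz": 0,"rx": 0,"ry": 0,"rz": 0,"hand": 85}

```text
t: 2.33
eef_pos: [481.9, -245.2, 352.1]
eef_rot: [[0.965, 0.261, 0.001], [0.261, -0.965, 0.002], [0.001, -0.001, -1.0]]
force: [-0.4, -0.2, -0.1]
width: 84.9
grip_force: 0.0
```

Run:
```python
from h import *
s=r.state();print(s['t'],s['eef_pos'],s['joints'],s['eef_rot'].round(3))
K=r.get_calibration('wrist');save('wrist','w2')
c='wrist'
print(c,[(d['pixel'],d['confidence'],atz(c,d['pixel'],0,K)) for d in r.mark_of(c,'shelf')])
import json;json.dump({k:np.array(v).tolist() for k,v in K.items()},open('w2.json','w'))
```

```text
2.3333 [ 481.87978032 -245.20411589  352.07520109] [ 36.56834792  11.29089591 -17.61205174  89.99898464   3.35185767
  79.21702002 -56.19739749] [[ 0.965  0.261  0.001]
 [ 0.261 -0.965  0.002]
 [ 0.001 -0.001 -1.   ]]
wrist [([294.9, 99.4], 0.88, array([ 579.03866547, -241.69359847,    0.        ]))]
```

View pics/w2.png

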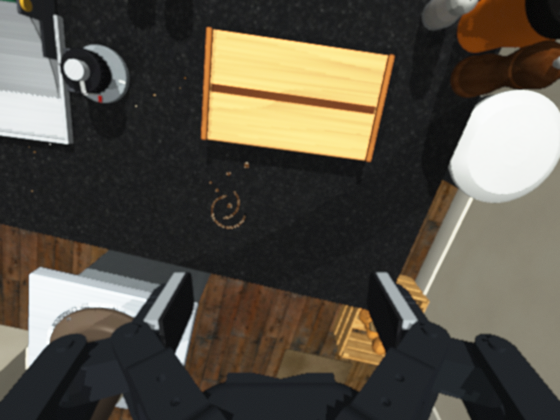

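The wrist view shows the shelf stripe from (211,88) to (376,109), and the collar at (95,72) with its pointer towards the red mark at (100,98).

Run:
```python
from h import *;import json
K={k:np.array(v) for k,v in json.load(open('w2.json')).items()}
im=cv2.imread('pics/w2.png')
# dark stripe pixels
hsv=cv2.cvtColor(im,cv2.COLOR_BGR2HSV)
m=((hsv[...,0]<15)&(hsv[...,1]>140)&(hsv[...,2]<140)&(hsv[...,2]>50)).astype(np.uint8)
m[:80]=0;m[120:]=0;m[:,:214]=0;m[:,375:]=0
ys,xs=np.nonzero(m);P=np.array([atz('wrist',p,30,K) for p in zip(xs+.0,ys+.0)])
c=P.mean(0);v=np.linalg.svd(P-c)[2][0];v=v if v[1]>0 else -v;t=(P-c)@v
print(len(P),c,v,t.min(),t.max(),c+v*(t.min()+t.max())/2,'yaw',np.degrees(np.arctan2(-v[0],v[1])))
y=[atz('wrist',p,38,K).round(1) for p in((211,28),(393,56),(371,161),(203,139))];print(y)
print(atz('wrist',(75,68),72,K),atz('wrist',(100,98),12,K))
```

```text
895 [ 578.38060716 -237.18358413   30.        ] [-1.30973224e-01  9.91385906e-01  7.17405208e-18] -120.95066183312264 116.29132384807248 [ 578.68573141 -239.49318513   30.        ] yaw 7.525834811052962
[array([ 635.6, -105.3,   38. ]), array([ 667.9, -356.5,   38. ]), array([ 522.5, -378.4,   38. ]), array([ 487.6, -121.8,   38. ])]
[538.75567744  49.32376271  72.        ] [502.85966282  47.0911074   12.        ]
```

>>> play_rows:
  series:
    - {"tx": 0,"ty": 35,"tz": 0,"rx": 0,"ry": 0,"rz": 0,"hand": 85}
    - {"tx": 0,"ty": 75,"tz": -10,"rx": 0,"ry": 0,"rz": 0,"hand": 85}
    - {"tx": 0,"ty": 115,"tz": -20,"rx": 0,"ry": 0,"rz": 0,"hand": 85}
    - {"tx": 0,"ty": 155,"tz": -30,"rx": 0,"ry": 0,"rz": 0,"hand": 85}
    - {"tx": 0,"ty": 195,"tz": -40,"rx": 0,"ry": 0,"rz": 0,"hand": 85}
    - {"tx": 0,"ty": 235,"tz": -60,"rx": 0,"ry": 0,"rz": 0,"hand": 85}
    - {"tx": -20,"ty": 270,"tz": -80,"rx": 0,"ry": 0,"rz": 0,"hand": 85}
    - {"tx": -20,"ty": 290,"tz": -100,"rx": 0,"ry": 0,"rz": 0,"hand": 85}

```text
t: 3.1
eef_pos: [457.7, 41.8, 252.3]
eef_rot: [[0.967, 0.255, 0.001], [0.255, -0.967, -0.001], [0.001, 0.001, -1.0]]
force: [1.2, 0.1, 0.6]
width: 84.7
grip_force: 0.0
```

>>> play_rows:
  series:
    - {"tx": 0,"ty": 0,"tz": 0,"rx": 0,"ry": 0,"rz": 0,"hand": 85}
    - {"tx": 0,"ty": 0,"tz": 0,"rx": 0,"ry": 0,"rz": 0,"hand": 85}

```text
t: 3.27
eef_pos: [458.5, 40.0, 251.4]
eef_rot: [[0.967, 0.255, -0.002], [0.255, -0.967, -0.001], [-0.002, 0.0, -1.0]]
force: [0.7, -0.5, -0.5]
width: 85.0
grip_force: 0.0
```

```bash
cat > look.py <<'E'
from h import *;import json,sys
n=sys.argv[1]
s=r.state();print(s['t'].__round__(2),s['eef_pos'].round(1),s['joints'].round(1),s['force'].round(1))
K=r.get_calibration('wrist');save('wrist',n)
json.dump({k:np.array(v).tolist() for k,v in K.items()},open(n+'.json','w'))
for a in sys.argv[2:]:
    t,z=a.split(':');print(t,[(np.round(d['pixel'],1),round(d['confidence'],2),atz('wrist',d['pixel'],float(z),K).round(1)) for d in r.mark_of('wrist',t)[:3]])
E
python3 look.py w3 collar_mid:44 caddy_handle:156 tray_mid:4 station:0
```

```text
3.27 [458.5  40.  251.4] [ 17.1   7.6 -30.7 108.5   4.3  65.2 -90.4] [ 0.7 -0.5 -0.5]
collar_mid [(array([289.1, 107.9]), 0.58, array([539.9,  51.7,  44. ]))]
caddy_handle [(array([514. , 136.7]), 0.64, array([ 565. , -128.1,  156. ]))]
tray_mid [(array([140.1, 123.5]), 0.59, array([473.3, 229.6,   4. ]))]
station [(array([139.8,  30.2]), 0.68, array([578.8, 243.5,   0. ]))]
```

View pics/w3.png

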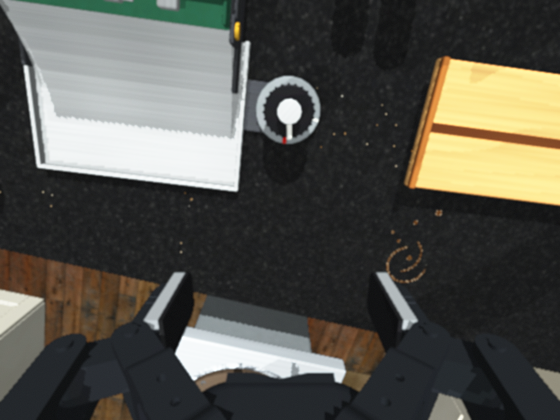

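The collar's post is at (289,109) with the pointer at (289,132), the red mark below it at (285,141), and the tray front edge runs from (42,167) to (238,189).

Run:
```python
from h import *;import json
K={k:np.array(v) for k,v in json.load(open('w3.json')).items()}
g=lambda p,z:atz('wrist',p,z,K).round(1)
print(g((289,110.5),72),g((288.5,109.5),12),g((285,141),12),g((289,135),58))
print(g((42,167),14),g((238,189),14),g((248,43),14))
```

```text
[537.3  51.9  72. ] [538.  51.  12.] [500.1  45.3  12. ] [512.1  44.6  58. ]
[387.5 343.1  14. ] [423.6  89.7  14. ] [596.2 115.3  14. ]
```

>>> play_rows:
  series:
    - {"tx": 30,"ty": 4,"tz": -20,"rx": 0,"ry": 0,"rz": 0,"hand": 85}
    - {"tx": 60,"ty": 8,"tz": -50,"rx": 0,"ry": 0,"rz": 0,"hand": 85}
    - {"tx": 79.5,"ty": 11,"tz": -80,"rx": 0,"ry": 0,"rz": 0,"hand": 85}
    - {"tx": 79.5,"ty": 11,"tz": -105,"rx": 0,"ry": 0,"rz": 0,"hand": 85}
    - {"tx": 79.5,"ty": 11,"tz": -130,"rx": 0,"ry": 0,"rz": 0,"hand": 85}
    - {"tx": 79.5,"ty": 11,"tz": -130,"rx": 0,"ry": 0,"rz": 0,"hand": 85}

```text
t: 4.02
eef_pos: [536.4, 49.9, 117.6]
eef_rot: [[0.967, 0.253, -0.007], [0.253, -0.967, -0.001], [-0.007, -0.001, -1.0]]
force: [-0.3, -0.9, -0.8]
width: 85.1
grip_force: 0.0
```

>>> play_rows:
  series:
    - {"tx": 0,"ty": 0,"tz": -20,"rx": 0,"ry": 0,"rz": 0,"hand": 85}
    - {"tx": 0,"ty": 0,"tz": -40,"rx": 0,"ry": 0,"rz": 0,"hand": 85}
    - {"tx": 0,"ty": 0,"tz": -60,"rx": 0,"ry": 0,"rz": 0,"hand": 85}
    - {"tx": 0,"ty": 0,"tz": -80,"rx": 0,"ry": 0,"rz": 0,"hand": 85}
    - {"tx": 0,"ty": 0,"tz": -91,"rx": 0,"ry": 0,"rz": 0,"hand": 85}
    - {"tx": 0,"ty": 0,"tz": -91,"rx": 0,"ry": 0,"rz": 0,"hand": 85}

```text
t: 4.52
eef_pos: [538.3, 50.7, 30.3]
eef_rot: [[0.967, 0.254, -0.002], [0.254, -0.967, -0.001], [-0.002, 0.0, -1.0]]
force: [0.2, -0.8, 0.4]
width: 85.0
grip_force: 0.0
```

>>> play_rows:
  series:
    - {"tx": 0,"ty": 0,"tz": 0,"rx": 0,"ry": 0,"rz": 0,"hand": 40}
    - {"tx": 0,"ty": 0,"tz": 0,"rx": 0,"ry": 0,"rz": 0,"hand": 40}
    - {"tx": 0,"ty": 0,"tz": 0,"rx": 0,"ry": 0,"rz": 0,"hand": 40}
    - {"tx": 0,"ty": 0,"tz": 0,"rx": 0,"ry": 0,"rz": 0,"hand": 40}
    - {"tx": 0,"ty": 0,"tz": 0,"rx": 0,"ry": 0,"rz": 0,"hand": 40}
    - {"tx": 0,"ty": 0,"tz": 0,"rx": 0,"ry": 0,"rz": 0,"hand": 40}
  grip_force: 40

```text
t: 5.02
eef_pos: [540.1, 51.8, 33.3]
eef_rot: [[0.967, 0.255, 0.003], [0.255, -0.967, -0.0], [0.003, 0.001, -1.0]]
force: [-1.6, -0.0, 9.3]
width: 52.8
grip_force: 40.1
```

>>> play_rows:
  series:
    - {"tx": 0,"ty": 0,"tz": 0,"rx": 0,"ry": 0,"rz": 5,"hand": 40}
    - {"tx": 0,"ty": 0,"tz": 0,"rx": 0,"ry": 0,"rz": 10,"hand": 40}
    - {"tx": 0,"ty": 0,"tz": 0,"rx": 0,"ry": 0,"rz": 15,"hand": 40}
    - {"tx": 0,"ty": 0,"tz": 0,"rx": 0,"ry": 0,"rz": 20,"hand": 40}
    - {"tx": 0,"ty": 0,"tz": 0,"rx": 0,"ry": 0,"rz": 25,"hand": 40}
    - {"tx": 0,"ty": 0,"tz": 0,"rx": 0,"ry": 0,"rz": 30,"hand": 40}
    - {"tx": 0,"ty": 0,"tz": 0,"rx": 0,"ry": 0,"rz": 35,"hand": 40}
    - {"tx": 0,"ty": 0,"tz": 0,"rx": 0,"ry": 0,"rz": 40,"hand": 40}

```text
t: 5.68
eef_pos: [538.9, 53.5, 33.3]
eef_rot: [[0.573, 0.82, 0.001], [0.82, -0.573, 0.001], [0.002, 0.0, -1.0]]
force: [-7.1, 4.4, 12.4]
width: 52.1
grip_force: 41.0
```

>>> play_rows:
  series:
    - {"tx": 0,"ty": 0,"tz": 0,"rx": 0,"ry": 0,"rz": 5,"hand": 40}
    - {"tx": 0,"ty": 0,"tz": 0,"rx": 0,"ry": 0,"rz": 10,"hand": 40}
    - {"tx": 0,"ty": 0,"tz": 0,"rx": 0,"ry": 0,"rz": 15,"hand": 40}
    - {"tx": 0,"ty": 0,"tz": 0,"rx": 0,"ry": 0,"rz": 20,"hand": 40}
    - {"tx": 0,"ty": 0,"tz": 0,"rx": 0,"ry": 0,"rz": 25,"hand": 40}
    - {"tx": 0,"ty": 0,"tz": 0,"rx": 0,"ry": 0,"rz": 30,"hand": 40}
    - {"tx": 0,"ty": 0,"tz": 0,"rx": 0,"ry": 0,"rz": 35,"hand": 40}
    - {"tx": 0,"ty": 0,"tz": 0,"rx": 0,"ry": 0,"rz": 40,"hand": 40}

```text
t: 6.35
eef_pos: [536.6, 56.6, 33.1]
eef_rot: [[-0.088, 0.996, -0.002], [0.996, 0.088, 0.005], [0.005, -0.002, -1.0]]
force: [-15.8, 21.7, 13.4]
width: 52.0
grip_force: 39.2
```

>>> play_rows:
  series:
    - {"tx": 0,"ty": 0,"tz": 0,"rx": 0,"ry": 0,"rz": 0,"hand": 40}
    - {"tx": 0,"ty": 0,"tz": 0,"rx": 0,"ry": 0,"rz": 0,"hand": 40}

```text
t: 6.52
eef_pos: [536.5, 57.7, 33.0]
eef_rot: [[-0.087, 0.996, -0.002], [0.996, 0.087, 0.006], [0.006, -0.001, -1.0]]
force: [-12.6, 15.3, 13.0]
width: 52.7
grip_force: 40.2
```

```bash
python3 look.py w4
python3 - <<'E'
import cv2
im=cv2.imread('pics/w4.png');cv2.imwrite('pics/w4c.png',im)
E
```

```text
6.52 [536.5  57.7  33. ] [ 22.7  36.2 -45.2 110.4  34.   47.7 -35.8] [-12.6  15.3  13. ]
```

View pics/w4.png

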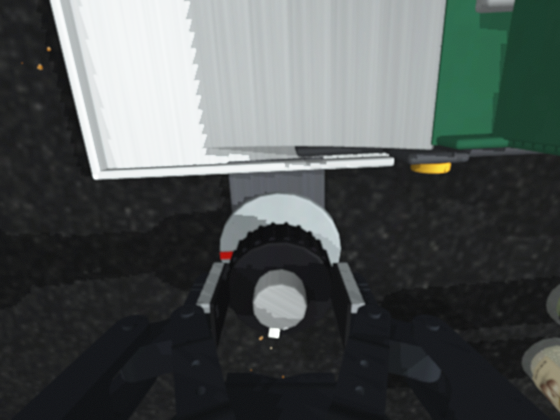

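The pointer, at (274,332), now points to about station -y. I'll release, rise and check it.

>>> play_rows:
  series:
    - {"tx": 0,"ty": 0,"tz": 0,"rx": 0,"ry": 0,"rz": 0,"hand": 85}
    - {"tx": 0,"ty": 0,"tz": 0,"rx": 0,"ry": 0,"rz": 0,"hand": 85}
    - {"tx": 0,"ty": 0,"tz": 0,"rx": 0,"ry": 0,"rz": 0,"hand": 85}
    - {"tx": 0,"ty": 0,"tz": 0,"rx": 0,"ry": 0,"rz": 0,"hand": 85}
    - {"tx": 0,"ty": 0,"tz": 20,"rx": 0,"ry": 0,"rz": 0,"hand": 85}
    - {"tx": 0,"ty": 0,"tz": 40,"rx": 0,"ry": 0,"rz": 0,"hand": 85}
    - {"tx": 0,"ty": 0,"tz": 80,"rx": 0,"ry": 0,"rz": 0,"hand": 85}
    - {"tx": 0,"ty": -30,"tz": 100,"rx": 0,"ry": 0,"rz": 0,"hand": 85}

```text
t: 7.23
eef_pos: [540.1, 27.9, 135.2]
eef_rot: [[-0.091, 0.996, 0.004], [0.996, 0.091, 0.004], [0.004, 0.005, -1.0]]
force: [1.5, 0.4, 0.7]
width: 85.1
grip_force: 0.0
```

>>> play_rows:
  series:
    - {"tx": 0,"ty": -40,"tz": 30,"rx": 0,"ry": 0,"rz": 0,"hand": 85}
    - {"tx": 0,"ty": -80,"tz": 60,"rx": 0,"ry": 0,"rz": 0,"hand": 85}
    - {"tx": 0,"ty": -80,"tz": 60,"rx": 0,"ry": 0,"rz": 0,"hand": 85}
    - {"tx": 0,"ty": -80,"tz": 60,"rx": 0,"ry": 0,"rz": 0,"hand": 85}

```text
t: 7.57
eef_pos: [540.3, -63.7, 193.6]
eef_rot: [[-0.076, 0.997, 0.004], [0.997, 0.076, -0.003], [-0.003, 0.004, -1.0]]
force: [0.2, -0.7, -0.1]
width: 85.4
grip_force: 0.0
```

```bash
python3 look.py w5 collar_mid:44
python3 - <<'E'
from h import *;import json
K={k:np.array(v) for k,v in json.load(open('w5.json')).items()}
p=proj('wrist',[538,51,50],K)[0];print(p)
im=cv2.imread('pics/w5.png');u,v=p.round().astype(int)
u0,v0=max(u-70,0),max(v-60,0);c=im[v0:v0+120,u0:u0+140];print(u0,v0)
cv2.imwrite('pics/w5c.png',cv2.resize(c,None,fx=5,fy=5,interpolation=cv2.INTER_CUBIC))
E
```

```text
7.57 [540.3 -63.7 193.6] [ 41.5  25.  -52.5 101.8  22.2  63.9 -13.9] [ 0.2 -0.7 -0.1]
collar_mid [(array([286.5,  70.9]), 0.85, array([537.9,  51.4,  44. ]))]
[286.74101889  70.72300452]
217 11
```

View pics/w5c.png

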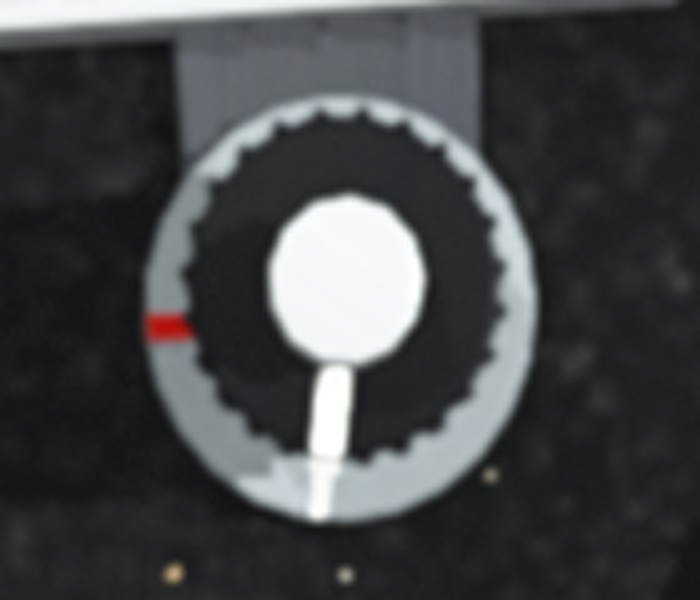

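The pointer stands on the white mark, so the collar is open. Next is the handle.

>>> play_rows:
  series:
    - {"tx": 0,"ty": 15,"tz": 30,"rx": 0,"ry": 0,"rz": 0,"hand": 85}
    - {"tx": 15,"ty": 40,"tz": 60,"rx": 0,"ry": 0,"rz": 0,"hand": 85}
    - {"tx": 40,"ty": 65,"tz": 80,"rx": 0,"ry": 0,"rz": 1,"hand": 85}
    - {"tx": 65,"ty": 95,"tz": 95,"rx": 0,"ry": 0,"rz": 2,"hand": 85}
    - {"tx": 90,"ty": 125,"tz": 106,"rx": 0,"ry": 0,"rz": 3,"hand": 85}
    - {"tx": 115,"ty": 155,"tz": 106,"rx": 0,"ry": 0,"rz": 3,"hand": 85}
    - {"tx": 140,"ty": 185,"tz": 106,"rx": 0,"ry": 0,"rz": 3,"hand": 85}
    - {"tx": 150,"ty": 200,"tz": 106,"rx": 0,"ry": 0,"rz": 3,"hand": 85}

```text
t: 8.33
eef_pos: [689.2, 148.4, 294.7]
eef_rot: [[-0.141, 0.99, -0.002], [0.99, 0.141, 0.002], [0.003, -0.002, -1.0]]
force: [-0.8, -0.6, -1.2]
width: 84.7
grip_force: 0.0
```

>>> play_rows:
  series:
    - {"tx": 0,"ty": 0,"tz": 0,"rx": 0,"ry": 0,"rz": 0,"hand": 85}
    - {"tx": 0,"ty": 0,"tz": 0,"rx": 0,"ry": 0,"rz": 0,"hand": 85}

```text
t: 8.5
eef_pos: [687.8, 145.3, 295.1]
eef_rot: [[-0.14, 0.99, -0.003], [0.99, 0.14, 0.001], [0.001, -0.003, -1.0]]
force: [-0.3, -0.0, -0.4]
width: 84.8
grip_force: 0.0
```

```bash
python3 look.py w6 caddy_handle:156 bar1_mid:70 bar2_mid:70 bar3_mid:70 bar4_mid:70
```

```text
8.5 [687.8 145.3 295.1] [ 12.1  37.  -50.5  69.6  27.6  85.5 -26.4] [-0.3 -0.  -0.4]
caddy_handle [(array([298.3,  74.4]), 0.67, array([687.7, 258.2, 156. ]))]
bar1_mid []
bar2_mid []
bar3_mid [(array([169.2, 221.7]), 0.71, array([547.9,  63.4,  70. ])), (array([298. ,  71.2]), 0.34, array([690., 270.,  70.])), (array([131.5,  82.5]), 0.32, array([500.2, 231.2,  70. ]))]
bar4_mid []
```

View pics/w6.png

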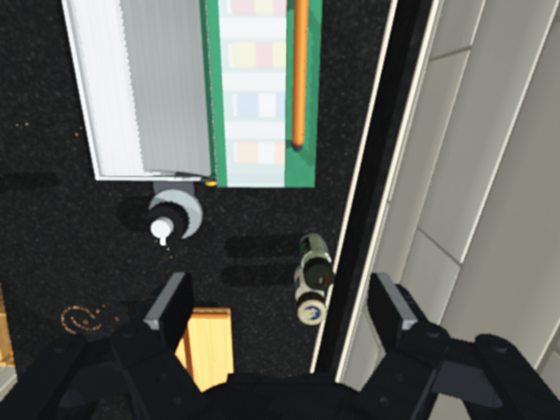

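The view shows four bars (red, yellow, blue, orange) under the roof, and the handle along column 299 with its middle at (299,74). That agrees with the station fit, so I'll grasp it.

>>> play_rows:
  series:
    - {"tx": 0,"ty": 28,"tz": 0,"rx": 0,"ry": 0,"rz": 0,"hand": 85}
    - {"tx": 0,"ty": 56,"tz": 0,"rx": 0,"ry": 0,"rz": 0,"hand": 85}
    - {"tx": 0,"ty": 85,"tz": -20,"rx": 0,"ry": 0,"rz": 0,"hand": 85}
    - {"tx": 0,"ty": 113,"tz": -45,"rx": 0,"ry": 0,"rz": 0,"hand": 85}
    - {"tx": 0,"ty": 113,"tz": -70,"rx": 0,"ry": 0,"rz": 0,"hand": 85}
    - {"tx": 0,"ty": 113,"tz": -95,"rx": 0,"ry": 0,"rz": 0,"hand": 85}
    - {"tx": 0,"ty": 113,"tz": -120,"rx": 0,"ry": 0,"rz": 0,"hand": 85}
    - {"tx": 0,"ty": 113,"tz": -120,"rx": 0,"ry": 0,"rz": 0,"hand": 85}

```text
t: 9.47
eef_pos: [686.9, 251.9, 171.6]
eef_rot: [[-0.135, 0.991, -0.006], [0.991, 0.135, -0.004], [-0.003, -0.007, -1.0]]
force: [-0.6, -0.2, -1.5]
width: 85.1
grip_force: 0.0
```

>>> play_rows:
  series:
    - {"tx": 0,"ty": 0,"tz": -15,"rx": 0,"ry": 0,"rz": 0,"hand": 85}
    - {"tx": 0,"ty": 0,"tz": -29,"rx": 0,"ry": 0,"rz": 0,"hand": 85}
    - {"tx": 0,"ty": 0,"tz": -29,"rx": 0,"ry": 0,"rz": 0,"hand": 85}

```text
t: 9.72
eef_pos: [688.3, 253.5, 145.9]
eef_rot: [[-0.135, 0.991, -0.002], [0.991, 0.135, -0.001], [-0.001, -0.002, -1.0]]
force: [-0.3, -0.2, -0.5]
width: 84.5
grip_force: 0.0
```

>>> play_rows:
  series:
    - {"tx": 0,"ty": 0,"tz": 0,"rx": 0,"ry": 0,"rz": 0,"hand": 0}
    - {"tx": 0,"ty": 0,"tz": 0,"rx": 0,"ry": 0,"rz": 0,"hand": 0}
    - {"tx": 0,"ty": 0,"tz": 0,"rx": 0,"ry": 0,"rz": 0,"hand": 0}
    - {"tx": 0,"ty": 0,"tz": 0,"rx": 0,"ry": 0,"rz": 0,"hand": 0}
    - {"tx": 0,"ty": 0,"tz": 0,"rx": 0,"ry": 0,"rz": 0,"hand": 0}
    - {"tx": 0,"ty": 0,"tz": 0,"rx": 0,"ry": 0,"rz": 0,"hand": 0}
    - {"tx": 0,"ty": 0,"tz": 0,"rx": 0,"ry": 0,"rz": 0,"hand": 0}
  grip_force: 50

```text
t: 10.3
eef_pos: [688.9, 254.7, 148.3]
eef_rot: [[-0.135, 0.991, 0.0], [0.991, 0.135, 0.0], [0.0, 0.0, -1.0]]
force: [-0.6, 0.5, -0.3]
width: 0.5
grip_force: 0.0
```

Run:
```python
import numpy as np
def P(d):
    t=np.radians(d);a=np.arctan2(98,108)+t
    x=145.83*np.cos(a)+11*np.sin(t);z=145.83*np.sin(a)-11*np.cos(t);return np.array([x,z])
for d in range(0,45,3):
    x,z=P(d)-P(0);c,s=np.cos(np.radians(8)),np.sin(np.radians(8))
    print(d,(x*c).round(1),(x*s).round(1),z.round(1),'rot',round(d*s,1),round(-d*c,1))
```

```text
0 0.0 0.0 0.0 rot 0.0 0.0
3 -4.7 -0.7 5.5 rot 0.4 -3.0
6 -9.6 -1.3 10.8 rot 0.8 -5.9
9 -14.8 -2.1 15.8 rot 1.3 -8.9
12 -20.2 -2.8 20.6 rot 1.7 -11.9
15 -25.9 -3.6 25.0 rot 2.1 -14.9
18 -31.9 -4.5 29.1 rot 2.5 -17.8
21 -38.0 -5.3 32.9 rot 2.9 -20.8
24 -44.3 -6.2 36.4 rot 3.3 -23.8
27 -50.8 -7.1 39.5 rot 3.8 -26.7
30 -57.4 -8.1 42.3 rot 4.2 -29.7
33 -64.2 -9.0 44.8 rot 4.6 -32.7
36 -71.1 -10.0 46.9 rot 5.0 -35.6
39 -78.0 -11.0 48.6 rot 5.4 -38.6
42 -85.1 -12.0 49.9 rot 5.8 -41.6
```

The fingers closed on nothing, so I'll look.

```bash
python3 look.py w7 caddy_handle:156
python3 - <<'E'
from h import *
r.snapshot('top');r.snapshot('scene')
for c in('scene','top'):print([(d['pixel'],d['confidence']) for d in r.mark_of(c,'caddy_handle')])
E
```

```text
10.3 [688.9 254.7 148.3] [  2.1  45.3 -47.4  75.5  33.1  73.1 -38.2] [-0.6  0.5 -0.3]
caddy_handle [(array([279. , 257.1]), 0.71, array([687.6, 259.5, 156. ]))]
[([211.9, 225.4], 0.66)]
[([210.4, 180.2], 0.56), ([228.9, 253.6], 0.46), ([221.0, 229.3], 0.42)]
```

View pics/w7.png

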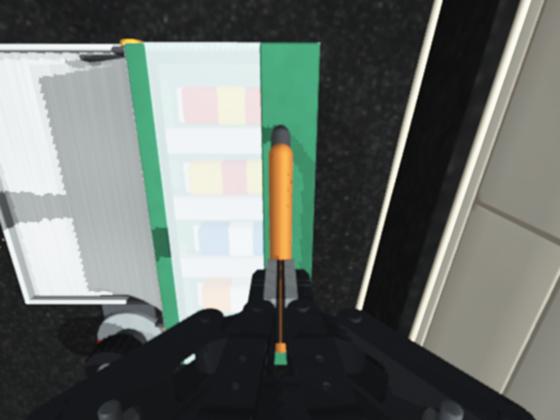

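```bash
python3 - <<'E'
from h import *;import json
for n,T in(('w6',(687.8,145.3,295.1)),('w7',(688.9,254.7,148.3))):
    K={k:np.array(v) for k,v in json.load(open(n+'.json')).items()}
    T=np.array(T);a=np.array([-.139,.99,0]);h=np.array([688,258,156.])
    print(n,'tip/tcp/grasp',proj('wrist',[T-[0,0,8],T,T+[0,0,11]],K).round(0).tolist())
    for z in(140,156):print(z,proj('wrist',[h*[1,1,0]+[0,0,z]+s*55*a for s in(-1,0,1)],K).round(0).tolist())
E
python3 - <<'E'
import cv2
im=cv2.imread('pics/w7.png')[100:380,180:380];cv2.imwrite('pics/w7c.png',cv2.resize(im,None,fx=2.1,fy=2.1,interpolation=cv2.INTER_CUBIC))
E
```

```text
w6 tip/tcp/grasp [[280.0, 253.0], [280.0, 259.0], [280.0, 268.0]]
140 [[297.0, 136.0], [298.0, 76.0], [299.0, 9.0]]
156 [[297.0, 138.0], [299.0, 75.0], [300.0, 3.0]]
w7 tip/tcp/grasp [[280.0, 253.0], [280.0, 259.0], [280.0, 268.0]]
140 [[280.0, 322.0], [280.0, 247.0], [279.0, 156.0]]
156 [[280.0, 340.0], [279.0, 260.0], [279.0, 161.0]]
```

View pics/w7c.png

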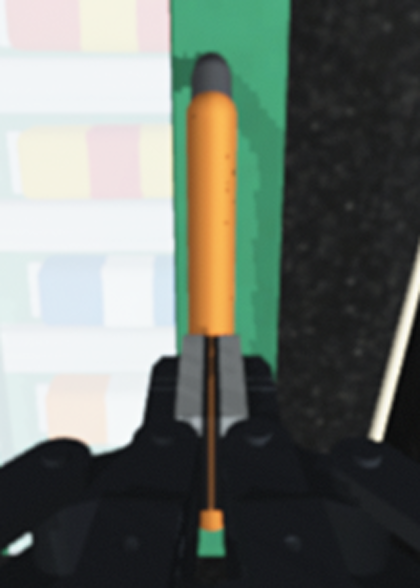

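The closed pads sit above the bar: the bar runs on under the tips at (280,260) and reappears at (280,348). I'll open, go about 13 mm lower and close again.

>>> play_rows:
  series:
    - {"tx": 0,"ty": 0,"tz": 8,"rx": 0,"ry": 0,"rz": 0,"hand": 85}
    - {"tx": 0,"ty": 2,"tz": 8,"rx": 0,"ry": 0,"rz": 0,"hand": 85}
    - {"tx": 0,"ty": 2,"tz": 8,"rx": 0,"ry": 0,"rz": 0,"hand": 85}
    - {"tx": 0,"ty": 2,"tz": 8,"rx": 0,"ry": 0,"rz": 0,"hand": 85}
    - {"tx": 0,"ty": 2,"tz": 8,"rx": 0,"ry": 0,"rz": 0,"hand": 85}
    - {"tx": 0,"ty": 2,"tz": -4,"rx": 0,"ry": 0,"rz": 0,"hand": 85}
    - {"tx": 0,"ty": 2,"tz": -14,"rx": 0,"ry": 0,"rz": 0,"hand": 85}
    - {"tx": 0,"ty": 2,"tz": -14,"rx": 0,"ry": 0,"rz": 0,"hand": 85}

```text
t: 11.27
eef_pos: [687.5, 255.5, 130.4]
eef_rot: [[-0.135, 0.991, -0.004], [0.991, 0.135, -0.002], [-0.002, -0.004, -1.0]]
force: [-0.0, -0.8, -0.3]
width: 85.3
grip_force: 0.0
```

>>> play_rows:
  series:
    - {"tx": 0,"ty": 0,"tz": 0,"rx": 0,"ry": 0,"rz": 0,"hand": 0}
    - {"tx": 0,"ty": 0,"tz": 0,"rx": 0,"ry": 0,"rz": 0,"hand": 0}
    - {"tx": 0,"ty": 0,"tz": 0,"rx": 0,"ry": 0,"rz": 0,"hand": 0}
    - {"tx": 0,"ty": 0,"tz": 0,"rx": 0,"ry": 0,"rz": 0,"hand": 0}
    - {"tx": 0,"ty": 0,"tz": 0,"rx": 0,"ry": 0,"rz": 0,"hand": 0}
    - {"tx": 0,"ty": 0,"tz": 0,"rx": 0,"ry": 0,"rz": 0,"hand": 0}
    - {"tx": 0,"ty": 0,"tz": 0,"rx": 0,"ry": 0,"rz": 0,"hand": 0}
    - {"tx": 0,"ty": 0,"tz": 0,"rx": 0,"ry": 0,"rz": 0,"hand": 0}

```text
t: 11.93
eef_pos: [688.7, 256.7, 134.6]
eef_rot: [[-0.135, 0.991, -0.0], [0.991, 0.135, -0.0], [-0.0, -0.0, -1.0]]
force: [-2.0, -1.4, 4.1]
width: 9.4
grip_force: 48.9
```

Gripped: the width reads 9.4, about 3 low. Next I work out the lift arc with the measured 21 mm offset.

Run:
```python
import numpy as np
def P(d):
    t=np.radians(d);a=np.arctan2(98,108)+t
    x=145.83*np.cos(a)+21*np.sin(t);z=145.83*np.sin(a)-21*np.cos(t);return np.array([x,z])
for st in(0,20):
  for d in list(range(0,st+25,2 if st==0 else 4)):
    x,z=P(d)-P(st);c,s=np.cos(np.radians(8)),np.sin(np.radians(8))
    print(d,(x*c).round(1),(x*s).round(1),z.round(1),'rot',round((d-st)*s,1),round(-(d-st)*c,1))
```

```text
0 0.0 0.0 0.0 rot 0.0 0.0
2 -2.7 -0.4 3.7 rot 0.3 -2.0
4 -5.6 -0.8 7.3 rot 0.6 -4.0
6 -8.6 -1.2 10.9 rot 0.8 -5.9
8 -11.7 -1.6 14.3 rot 1.1 -7.9
10 -14.9 -2.1 17.6 rot 1.4 -9.9
12 -18.2 -2.6 20.8 rot 1.7 -11.9
14 -21.6 -3.0 23.8 rot 1.9 -13.9
16 -25.2 -3.5 26.8 rot 2.2 -15.8
18 -28.8 -4.0 29.6 rot 2.5 -17.8
20 -32.5 -4.6 32.3 rot 2.8 -19.8
22 -36.3 -5.1 34.8 rot 3.1 -21.8
24 -40.3 -5.7 37.3 rot 3.3 -23.8
0 32.5 4.6 -32.3 rot -2.8 19.8
4 26.9 3.8 -24.9 rot -2.2 15.8
8 20.9 2.9 -18.0 rot -1.7 11.9
12 14.3 2.0 -11.5 rot -1.1 7.9
16 7.4 1.0 -5.5 rot -0.6 4.0
20 0.0 0.0 0.0 rot 0.0 0.0
24 -7.7 -1.1 5.0 rot 0.6 -4.0
28 -15.8 -2.2 9.4 rot 1.1 -7.9
32 -24.1 -3.4 13.2 rot 1.7 -11.9
36 -32.7 -4.6 16.5 rot 2.2 -15.8
40 -41.5 -5.8 19.1 rot 2.8 -19.8
44 -50.5 -7.1 21.1 rot 3.3 -23.8
```

>>> play_rows:
  series:
    - {"tx": -2.7,"ty": -0.4,"tz": 3.7,"rx": 0.3,"ry": -2,"rz": 0,"hand": 0}
    - {"tx": -5.6,"ty": -0.8,"tz": 7.3,"rx": 0.6,"ry": -4,"rz": 0,"hand": 0}
    - {"tx": -8.6,"ty": -1.2,"tz": 10.9,"rx": 0.8,"ry": -5.9,"rz": 0,"hand": 0}
    - {"tx": -14.9,"ty": -2.1,"tz": 17.6,"rx": 1.4,"ry": -9.9,"rz": 0,"hand": 0}
    - {"tx": -18.2,"ty": -2.6,"tz": 20.8,"rx": 1.7,"ry": -11.9,"rz": 0,"hand": 0}
    - {"tx": -25.2,"ty": -3.5,"tz": 26.8,"rx": 2.2,"ry": -15.8,"rz": 0,"hand": 0}
    - {"tx": -32.5,"ty": -4.6,"tz": 32.3,"rx": 2.8,"ry": -19.8,"rz": 0,"hand": 0}
    - {"tx": -32.5,"ty": -4.6,"tz": 32.3,"rx": 2.8,"ry": -19.8,"rz": 0,"hand": 0}
  grip_force: 60

```text
t: 12.6
eef_pos: [654.8, 252.1, 168.0]
eef_rot: [[-0.138, 0.929, 0.344], [0.99, 0.13, 0.048], [0.0, 0.348, -0.938]]
force: [1.4, 2.1, -1.9]
width: 9.2
grip_force: 60.1
```

>>> play_rows:
  series:
    - {"tx": 0,"ty": 0,"tz": 0,"rx": 0,"ry": 0,"rz": 0,"hand": 0}
    - {"tx": -3.8,"ty": -0.5,"tz": 2.5,"rx": 0.3,"ry": -2,"rz": 0,"hand": 0}
    - {"tx": -7.7,"ty": -1.1,"tz": 5,"rx": 0.6,"ry": -4,"rz": 0,"hand": 0}
    - {"tx": -11.7,"ty": -1.6,"tz": 7.3,"rx": 0.8,"ry": -5.9,"rz": 0,"hand": 0}
    - {"tx": -15.8,"ty": -2.2,"tz": 9.4,"rx": 1.1,"ry": -7.9,"rz": 0,"hand": 0}
    - {"tx": -20,"ty": -2.8,"tz": 11.4,"rx": 1.4,"ry": -9.9,"rz": 0,"hand": 0}
    - {"tx": -24.1,"ty": -3.4,"tz": 13.2,"rx": 1.7,"ry": -11.9,"rz": 0,"hand": 0}
    - {"tx": -24.1,"ty": -3.4,"tz": 13.2,"rx": 1.7,"ry": -11.9,"rz": 0,"hand": 0}

```text
t: 13.27
eef_pos: [632.4, 249.1, 180.3]
eef_rot: [[-0.137, 0.839, 0.527], [0.991, 0.114, 0.075], [0.002, 0.532, -0.847]]
force: [1.2, 2.1, 0.0]
width: 8.8
grip_force: 60.5
```

>>> play_rows:
  series:
    - {"tx": -4.3,"ty": -0.6,"tz": 1.7,"rx": 0.3,"ry": -2,"rz": 0,"hand": 0}
    - {"tx": -8.6,"ty": -1.2,"tz": 3.3,"rx": 0.5,"ry": -3.9,"rz": 0,"hand": 0}
    - {"tx": -8.6,"ty": -1.2,"tz": 3.3,"rx": 0.5,"ry": -3.9,"rz": 0,"hand": 0}
    - {"tx": -8.6,"ty": -1.2,"tz": 3.3,"rx": 0.5,"ry": -3.9,"rz": 0,"hand": 0}
    - {"tx": -8.6,"ty": -1.2,"tz": 3.3,"rx": 0.5,"ry": -3.9,"rz": 0,"hand": 0}
    - {"tx": -8.6,"ty": -1.2,"tz": 3.3,"rx": 0.5,"ry": -3.9,"rz": 0,"hand": 0}
    - {"tx": -8.6,"ty": -1.2,"tz": 3.3,"rx": 0.5,"ry": -3.9,"rz": 0,"hand": 0}
    - {"tx": -8.6,"ty": -1.2,"tz": 3.3,"rx": 0.5,"ry": -3.9,"rz": 0,"hand": 0}

```text
t: 13.93
eef_pos: [624.3, 248.0, 183.4]
eef_rot: [[-0.136, 0.802, 0.582], [0.991, 0.109, 0.083], [0.003, 0.588, -0.809]]
force: [2.1, 3.0, 3.4]
width: 9.2
grip_force: 60.9
```

```bash
python3 look.py w8
python3 - <<'E'
from h import *
a=save('scene','s8');b=save('top','t8')
for c in('scene','top','wrist'):
  for i in(1,2,3,4):print(c,i,[(np.round(d['pixel']),round(d['confidence'],2),atz(c,d['pixel'],14).round()) for d in r.mark_of(c,f'bar{i}_mid')[:2]])
z=lambda im,x,y:cv2.resize(im[y:y+130,x:x+170],(560,420),interpolation=cv2.INTER_CUBIC)
cv2.imwrite('pics/s8c.png',np.vstack([z(a,160,190),z(b,150,170)])[:,:,::-1][:, :])
E
python3 -c "
import cv2;i=cv2.imread('pics/s8c.png');cv2.imwrite('pics/s8c.png',cv2.resize(cv2.hconcat([i[:420],i[420:]]),(800,300)))"
```

```text
13.93 [624.3 248.  183.4] [ -2.3  19.1 -37.6 117.6  67.1  29.4 -82.8] [2.1 3.  3.4]
scene 1 [(array([273., 274.]), 0.49, array([461., 242.,  14.]))]
scene 2 [(array([297., 196.]), 0.68, array([ 572., -222.,   14.])), (array([285., 253.]), 0.42, array([468., 127.,  14.]))]
scene 3 []
scene 4 [(array([273., 287.]), 0.74, array([436., 295.,  14.]))]
top 1 []
top 2 [(array([251., 253.]), 0.58, array([460., 144.,  14.]))]
top 3 [(array([236., 259.]), 0.64, array([447., 200.,  14.]))]
top 4 [(array([210., 265.]), 0.73, array([439., 294.,  14.]))]
wrist 1 []
wrist 2 []
wrist 3 []
wrist 4 []
```

View pics/s8c.png

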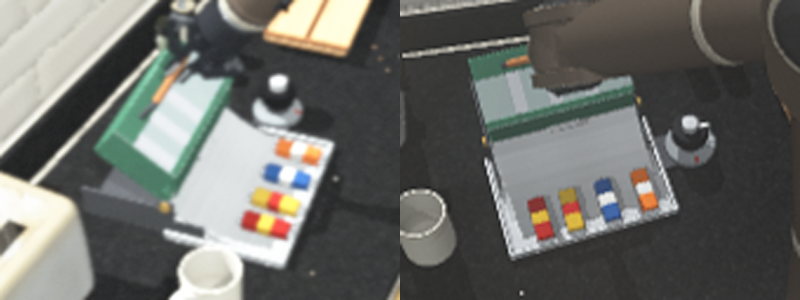

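All four bars lie in the tray. Lowering the caddy.

>>> play_rows:
  series:
    - {"tx": 8.6,"ty": 1.2,"tz": -3.3,"rx": -0.6,"ry": 3.9,"rz": 0,"hand": 0}
    - {"tx": 16.9,"ty": 2.4,"tz": -7.1,"rx": -1.1,"ry": 7.9,"rz": 0,"hand": 0}
    - {"tx": 25,"ty": 3.5,"tz": -11.5,"rx": -1.7,"ry": 11.9,"rz": 0,"hand": 0}
    - {"tx": 32.7,"ty": 4.6,"tz": -16.5,"rx": -2.2,"ry": 15.8,"rz": 0,"hand": 0}
    - {"tx": 40.1,"ty": 5.6,"tz": -22,"rx": -2.8,"ry": 19.8,"rz": 0,"hand": 0}
    - {"tx": 47,"ty": 6.6,"tz": -28,"rx": -3.3,"ry": 23.8,"rz": 0,"hand": 0}
    - {"tx": 53.6,"ty": 7.5,"tz": -34.5,"rx": -3.9,"ry": 27.7,"rz": 0,"hand": 0}
    - {"tx": 59.6,"ty": 8.4,"tz": -41.4,"rx": -4.5,"ry": 31.7,"rz": 0,"hand": 0}

```text
t: 15.35
eef_pos: [683.7, 256.0, 141.2]
eef_rot: [[-0.135, 0.989, 0.065], [0.991, 0.135, 0.01], [0.001, 0.066, -0.998]]
force: [5.7, 2.6, 3.2]
width: 9.0
grip_force: 61.1
```

>>> play_rows:
  series:
    - {"tx": 2.8,"ty": 0.4,"tz": -3.7,"rx": -0.3,"ry": 2,"rz": 0,"hand": 0}
    - {"tx": 5.6,"ty": 0.8,"tz": -7.4,"rx": -0.5,"ry": 3.9,"rz": 0,"hand": 0}
    - {"tx": 5.6,"ty": 0.8,"tz": -7.4,"rx": -0.5,"ry": 3.9,"rz": 0,"hand": 0}
    - {"tx": 5.6,"ty": 0.8,"tz": -7.4,"rx": -0.5,"ry": 3.9,"rz": 0,"hand": 0}
    - {"tx": 5.6,"ty": 0.8,"tz": -7.4,"rx": -0.5,"ry": 3.9,"rz": 0,"hand": 0}

```text
t: 15.77
eef_pos: [688.6, 256.7, 134.6]
eef_rot: [[-0.135, 0.991, -0.001], [0.991, 0.135, 0.0], [0.0, -0.001, -1.0]]
force: [1.3, 1.3, 9.0]
width: 9.1
grip_force: 59.3
```

>>> play_rows:
  series:
    - {"tx": 0,"ty": 0,"tz": 0,"rx": 0,"ry": 0,"rz": 0,"hand": 85}
    - {"tx": 0,"ty": 0,"tz": 0,"rx": 0,"ry": 0,"rz": 0,"hand": 85}
    - {"tx": 0,"ty": 0,"tz": 0,"rx": 0,"ry": 0,"rz": 0,"hand": 85}
    - {"tx": 0,"ty": 0,"tz": 0,"rx": 0,"ry": 0,"rz": 0,"hand": 85}
    - {"tx": 0,"ty": 0,"tz": 20,"rx": 0,"ry": 0,"rz": 0,"hand": 85}
    - {"tx": 0,"ty": 0,"tz": 50,"rx": 0,"ry": 0,"rz": 0,"hand": 85}
    - {"tx": 0,"ty": 0,"tz": 90,"rx": 0,"ry": 0,"rz": 0,"hand": 85}
    - {"tx": 0,"ty": 0,"tz": 130,"rx": 0,"ry": 0,"rz": 0,"hand": 85}

```text
t: 16.43
eef_pos: [687.9, 255.9, 264.0]
eef_rot: [[-0.136, 0.991, -0.003], [0.991, 0.136, -0.001], [-0.001, -0.003, -1.0]]
force: [1.1, -0.1, -0.5]
width: 85.0
grip_force: 0.0
```

>>> play_rows:
  series:
    - {"tx": -30,"ty": -4,"tz": 5,"rx": 0,"ry": 0,"rz": -6,"hand": 85}
    - {"tx": -60,"ty": -8,"tz": 10,"rx": 0,"ry": 0,"rz": -12,"hand": 85}
    - {"tx": -90,"ty": -12,"tz": 15,"rx": 0,"ry": 0,"rz": -18,"hand": 85}
    - {"tx": -120,"ty": -16,"tz": 20,"rx": 0,"ry": 0,"rz": -24,"hand": 85}
    - {"tx": -150,"ty": -20,"tz": 20,"rx": 0,"ry": 0,"rz": -30,"hand": 85}
    - {"tx": -180,"ty": -24,"tz": 20,"rx": 0,"ry": 0,"rz": -36,"hand": 85}
    - {"tx": -210,"ty": -28,"tz": 20,"rx": 0,"ry": 0,"rz": -42,"hand": 85}
    - {"tx": -235,"ty": -32,"tz": 20,"rx": 0,"ry": 0,"rz": -48,"hand": 85}

```text
t: 17.1
eef_pos: [451.3, 224.2, 283.6]
eef_rot: [[0.649, 0.761, -0.001], [0.761, -0.649, -0.001], [-0.001, -0.0, -1.0]]
force: [-0.3, 0.3, 0.4]
width: 84.9
grip_force: 0.0
```

>>> play_rows:
  series:
    - {"tx": -15,"ty": 0,"tz": 0,"rx": 0,"ry": 0,"rz": -6,"hand": 60}
    - {"tx": -30,"ty": 0,"tz": 0,"rx": 0,"ry": 0,"rz": -12,"hand": 60}
    - {"tx": -45,"ty": 0,"tz": 0,"rx": 0,"ry": 0,"rz": -18,"hand": 60}
    - {"tx": -60,"ty": 0,"tz": 0,"rx": 0,"ry": 0,"rz": -24,"hand": 60}
    - {"tx": -75,"ty": 0,"tz": 0,"rx": 0,"ry": 0,"rz": -30,"hand": 60}
    - {"tx": -83,"ty": 0,"tz": 0,"rx": 0,"ry": 0,"rz": -36,"hand": 60}
    - {"tx": -83,"ty": 0,"tz": 0,"rx": 0,"ry": 0,"rz": -42,"hand": 60}
    - {"tx": -83,"ty": 0,"tz": 0,"rx": 0,"ry": 0,"rz": -42,"hand": 60}

```text
t: 17.77
eef_pos: [370.0, 224.4, 284.1]
eef_rot: [[0.991, 0.131, 0.0], [0.131, -0.991, -0.001], [0.0, 0.001, -1.0]]
force: [1.0, 0.5, -0.4]
width: 59.8
grip_force: 0.0
```

>>> play_rows:
  series:
    - {"tx": 0,"ty": 0,"tz": 0,"rx": 0,"ry": 0,"rz": 0,"hand": 60}
    - {"tx": 0,"ty": 0,"tz": 0,"rx": 0,"ry": 0,"rz": 0,"hand": 60}
    - {"tx": 0,"ty": 0,"tz": 0,"rx": 0,"ry": 0,"rz": 0,"hand": 60}

```text
t: 18.02
eef_pos: [370.9, 224.5, 283.9]
eef_rot: [[0.99, 0.138, -0.0], [0.138, -0.99, 0.0], [-0.0, -0.0, -1.0]]
force: [-0.4, -0.4, -0.6]
width: 60.1
grip_force: 0.0
```

```bash
cat > bars.py <<'E'
from h import *;import json,sys
# colour segmentation: yellow,orange,blue,red regions -> min area rect on the bar's top plane
def bars(im,K,z,cam='wrist',roi=None):
    hsv=cv2.cvtColor(im,cv2.COLOR_BGR2HSV);H,S,V=cv2.split(hsv)
    m=((S>110)&(V>60)).astype(np.uint8)
    if roi is not None: m=m*roi
    m=cv2.morphologyEx(m,cv2.MORPH_CLOSE,np.ones((15,15),np.uint8))
    m=cv2.morphologyEx(m,cv2.MORPH_OPEN,np.ones((5,5),np.uint8))
    out=[]
    for c in cv2.findContours(m,cv2.RETR_EXTERNAL,cv2.CHAIN_APPROX_NONE)[0]:
        if cv2.contourArea(c)<300: continue
        P=np.array([atz(cam,p,z,K)[:2] for p in c[:,0].astype(float)])
        (a,b),(w,h),an=cv2.minAreaRect(P.astype(np.float32))
        if w<h: w,h,an=h,w,an+90
        an=(an+90)%180-90
        if w>160: continue
        px=c[:,0].mean(0);mm=np.zeros(H.shape,np.uint8);cv2.drawContours(mm,[c],-1,1,-1)
        hh=np.median(H[(mm>0)&(S>110)])
        out.append((np.round([a,b,w,h,an],1).tolist(),px.round().tolist(),float(hh)))
    return sorted(out,key=lambda o:o[0][1])
if __name__=='__main__':
    n=sys.argv[1];z=float(sys.argv[2])
    K={k:np.array(v) for k,v in json.load(open(n+'.json')).items()}
    for o in bars(cv2.imread(f'pics/{n}.png'),K,z):print(o)
E
python3 look.py w9 bar1_mid:14 bar2_mid:14 bar3_mid:14 bar4_mid:14 tray_mid:4; python3 bars.py w9 24
```

```text
18.02 [370.9 224.5 283.9] [   5.1    4.1  -44.1  108.     3.    69.1 -122.1] [-0.4 -0.4 -0.6]
bar1_mid [(array([269.5, 114.5]), 0.87, array([441.5, 249.5,  14. ])), (array([231. , 112.8]), 0.56, array([436.6, 300.6,  14. ]))]
bar2_mid [(array([355.8, 113.2]), 0.85, array([458.9, 135.6,  14. ]))]
bar3_mid [(array([310.6, 110.1]), 0.69, array([454.5, 196. ,  14. ]))]
bar4_mid [(array([232.2, 108.9]), 0.79, array([441.8, 299.4,  14. ]))]
tray_mid [(array([289.6,  90.6]), 0.9, array([475.1, 227. ,   4. ]))]
([374.5, -153.0, 62.7, 47.2, 24.2], [545.0, 202.0], 14.0)
([436.3, 135.8, 26.4, 23.2, -82.1], [354.0, 131.0], 19.0)
([481.9, 141.2, 27.3, 23.9, -82.1], [357.0, 94.0], 20.0)
([428.5, 192.2, 23.9, 23.2, -82.1], [311.0, 131.0], 107.0)
([474.0, 197.9, 24.5, 23.9, -82.1], [312.0, 94.0], 106.0)
([443.9, 250.3, 69.7, 25.5, 6.6], [269.0, 111.0], 28.0)
([437.3, 297.3, 69.7, 26.0, 8.8], [232.0, 111.0], 2.0)
([-78.3, 380.8, 101.9, 29.8, 0.3], [161.0, 401.0], 16.0)
([490.6, 575.3, 50.4, 15.2, -8.5], [5.0, 32.0], 25.0)
```

View pics/w9.png

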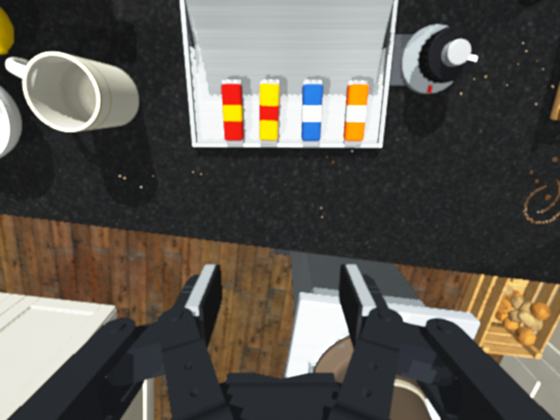

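The wrist view shows the four bars flat in the tray at columns 232, 269, 311 and 356, rows 82–140, all aligned with the station. Picking orange first.

>>> play_rows:
  series:
    - {"tx": 25,"ty": -25,"tz": -15,"rx": 0,"ry": 0,"rz": 0,"hand": 36}
    - {"tx": 50,"ty": -50,"tz": -40,"rx": 0,"ry": 0,"rz": 0,"hand": 36}
    - {"tx": 75,"ty": -72,"tz": -70,"rx": 0,"ry": 0,"rz": 0,"hand": 36}
    - {"tx": 88.3,"ty": -86,"tz": -105,"rx": 0,"ry": 0,"rz": 0,"hand": 36}
    - {"tx": 88.3,"ty": -86,"tz": -145,"rx": 0,"ry": 0,"rz": 0,"hand": 36}
    - {"tx": 88.3,"ty": -86,"tz": -185,"rx": 0,"ry": 0,"rz": 0,"hand": 36}
    - {"tx": 88.3,"ty": -86,"tz": -220,"rx": 0,"ry": 0,"rz": 0,"hand": 36}
    - {"tx": 88.3,"ty": -86,"tz": -220,"rx": 0,"ry": 0,"rz": 0,"hand": 36}

```text
t: 18.98
eef_pos: [455.0, 136.9, 58.3]
eef_rot: [[0.991, 0.136, -0.01], [0.136, -0.991, -0.002], [-0.01, 0.001, -1.0]]
force: [-0.7, -0.6, 0.6]
width: 36.2
grip_force: 0.0
```

>>> play_rows:
  series:
    - {"tx": 0,"ty": 0,"tz": 0,"rx": 0,"ry": 0,"rz": 0,"hand": 36}
    - {"tx": 0,"ty": 0,"tz": 0,"rx": 0,"ry": 0,"rz": 0,"hand": 36}

```text
t: 19.15
eef_pos: [460.2, 139.5, 65.8]
eef_rot: [[0.991, 0.136, 0.002], [0.136, -0.991, 0.001], [0.002, -0.001, -1.0]]
force: [0.0, -0.2, -0.0]
width: 35.9
grip_force: 0.0
```

```bash
python3 look.py w10; python3 bars.py w10 24; python3 -c "
from h import *
import json
K={k:np.array(v) for k,v in json.load(open('w10.json')).items()}
print(proj('wrist',[[459.2,138.5,24],[498.8,144,24],[451.3,195,24]],K))"
```

```text
19.15 [460.2 139.5  65.8] [   5.1   24.5  -34.1  117.8   19.9   43.1 -123.5] [ 0.  -0.2 -0. ]
([436.8, 134.6, 24.6, 23.0, -82.2], [284.0, 259.0], 19.0)
([481.8, 140.3, 27.4, 25.3, 7.8], [284.0, 201.0], 19.0)
([429.6, 190.2, 26.5, 22.2, -82.2], [207.0, 259.0], 107.0)
([474.4, 196.6, 27.0, 26.6, -82.2], [202.0, 200.0], 107.0)
([446.4, 247.6, 71.1, 31.5, 7.4], [127.0, 225.0], 26.0)
([440.0, 293.3, 70.9, 35.4, 9.2], [62.0, 225.0], 2.0)
[[282.55575971 231.71643673]
 [282.58912016 176.63282027]
 [202.68185954 231.92431427]]
```

>>> play_rows:
  series:
    - {"tx": -1,"ty": -2,"tz": -15,"rx": 0,"ry": 0,"rz": 0,"hand": 36}
    - {"tx": -1,"ty": -2,"tz": -30,"rx": 0,"ry": 0,"rz": 0,"hand": 36}
    - {"tx": -1,"ty": -2,"tz": -42,"rx": 0,"ry": 0,"rz": 0,"hand": 36}
    - {"tx": -1,"ty": -2,"tz": -51,"rx": 0,"ry": 0,"rz": 0,"hand": 36}
    - {"tx": -1,"ty": -2,"tz": -51,"rx": 0,"ry": 0,"rz": 0,"hand": 36}
    - {"tx": -1,"ty": -2,"tz": -51,"rx": 0,"ry": 0,"rz": 0,"hand": 36}

```text
t: 19.7
eef_pos: [458.4, 136.9, 13.6]
eef_rot: [[0.991, 0.136, 0.001], [0.136, -0.991, 0.0], [0.001, 0.0, -1.0]]
force: [-0.8, 0.3, 0.1]
width: 36.4
grip_force: 0.0
```

>>> play_rows:
  series:
    - {"tx": 0,"ty": 0,"tz": 0,"rx": 0,"ry": 0,"rz": 0,"hand": 10}
    - {"tx": 0,"ty": 0,"tz": 0,"rx": 0,"ry": 0,"rz": 0,"hand": 10}
    - {"tx": 0,"ty": 0,"tz": 0,"rx": 0,"ry": 0,"rz": 0,"hand": 10}
    - {"tx": 0,"ty": 0,"tz": 0,"rx": 0,"ry": 0,"rz": 0,"hand": 10}
    - {"tx": 0,"ty": 0,"tz": 0,"rx": 0,"ry": 0,"rz": 0,"hand": 10}
  grip_force: 40

```text
t: 20.12
eef_pos: [458.3, 136.6, 13.3]
eef_rot: [[0.991, 0.136, 0.001], [0.136, -0.991, 0.0], [0.001, 0.0, -1.0]]
force: [0.5, 0.3, 0.2]
width: 9.8
grip_force: 0.0
```

It closed above the bar again, so the real tips stop about 10 mm short of what the figures say. I'll open and go down in small steps, watching the force.

>>> play_rows:
  series:
    - {"tx": 0,"ty": 0,"tz": 6,"rx": 0,"ry": 0,"rz": 0,"hand": 36}
    - {"tx": 0,"ty": 0,"tz": 6,"rx": 0,"ry": 0,"rz": 0,"hand": 36}
    - {"tx": 0,"ty": 0,"tz": 6,"rx": 0,"ry": 0,"rz": 0,"hand": 36}
    - {"tx": 0,"ty": 0,"tz": 6,"rx": 0,"ry": 0,"rz": 0,"hand": 36}
    - {"tx": 0,"ty": 0,"tz": -2,"rx": 0,"ry": 0,"rz": 0,"hand": 36}
    - {"tx": 0,"ty": 0,"tz": -7,"rx": 0,"ry": 0,"rz": 0,"hand": 36}
    - {"tx": 0,"ty": 0,"tz": -7,"rx": 0,"ry": 0,"rz": 0,"hand": 36}

```text
t: 20.7
eef_pos: [457.2, 136.3, 4.7]
eef_rot: [[0.991, 0.136, -0.002], [0.136, -0.991, -0.001], [-0.002, 0.0, -1.0]]
force: [-0.2, 0.7, -0.2]
width: 36.1
grip_force: 0.0
```

>>> play_rows:
  series:
    - {"tx": 0,"ty": 0,"tz": -2,"rx": 0,"ry": 0,"rz": 0,"hand": 36}
    - {"tx": 0,"ty": 0,"tz": -4,"rx": 0,"ry": 0,"rz": 0,"hand": 36}
    - {"tx": 0,"ty": 0,"tz": -4,"rx": 0,"ry": 0,"rz": 0,"hand": 36}
    - {"tx": 0,"ty": 0,"tz": -4,"rx": 0,"ry": 0,"rz": 0,"hand": 36}

```text
t: 21.03
eef_pos: [458.1, 136.7, 2.0]
eef_rot: [[0.991, 0.136, -0.0], [0.136, -0.991, 0.0], [-0.0, -0.0, -1.0]]
force: [-0.7, -0.2, 0.5]
width: 35.8
grip_force: 0.0
```

>>> play_rows:
  series:
    - {"tx": 0,"ty": 0,"tz": 0,"rx": 0,"ry": 0,"rz": 0,"hand": 10}
    - {"tx": 0,"ty": 0,"tz": 0,"rx": 0,"ry": 0,"rz": 0,"hand": 10}
    - {"tx": 0,"ty": 0,"tz": 0,"rx": 0,"ry": 0,"rz": 0,"hand": 10}
    - {"tx": 0,"ty": 0,"tz": 0,"rx": 0,"ry": 0,"rz": 0,"hand": 10}
    - {"tx": 0,"ty": 0,"tz": 0,"rx": 0,"ry": 0,"rz": 0,"hand": 10}
  grip_force: 40

```text
t: 21.45
eef_pos: [458.3, 136.7, 2.3]
eef_rot: [[0.991, 0.136, 0.001], [0.136, -0.991, 0.0], [0.001, 0.0, -1.0]]
force: [-0.4, -0.2, 5.5]
width: 23.8
grip_force: 39.3
```

Gripped (23.8). Lifting and carrying it to the far slot.

>>> play_rows:
  series:
    - {"tx": 0,"ty": 0,"tz": 15,"rx": 0,"ry": 0,"rz": 0,"hand": 10}
    - {"tx": 0,"ty": 0,"tz": 40,"rx": 0,"ry": 0,"rz": 0,"hand": 10}
    - {"tx": 0,"ty": 0,"tz": 75,"rx": 0,"ry": 0,"rz": 0,"hand": 10}
    - {"tx": 5,"ty": -15,"tz": 110,"rx": 0,"ry": 0,"rz": 0,"hand": 10}
    - {"tx": 15,"ty": -45,"tz": 130,"rx": 0,"ry": 0,"rz": 0,"hand": 10}
    - {"tx": 25,"ty": -80,"tz": 130,"rx": 0,"ry": 0,"rz": 0,"hand": 10}
    - {"tx": 35,"ty": -115,"tz": 130,"rx": 0,"ry": 0,"rz": 0,"hand": 10}
    - {"tx": 45,"ty": -150,"tz": 130,"rx": 0,"ry": 0,"rz": 0,"hand": 10}

```text
t: 22.12
eef_pos: [503.5, -15.2, 132.7]
eef_rot: [[0.991, 0.136, 0.001], [0.136, -0.991, -0.001], [0.001, 0.001, -1.0]]
force: [0.5, -0.3, 0.0]
width: 24.3
grip_force: 39.9
```

>>> play_rows:
  series:
    - {"tx": 10,"ty": -35,"tz": 0,"rx": 0,"ry": 0,"rz": 0,"hand": 10}
    - {"tx": 20,"ty": -72,"tz": 0,"rx": 0,"ry": 0,"rz": 0,"hand": 10}
    - {"tx": 30,"ty": -110,"tz": 0,"rx": 0,"ry": 0,"rz": 0,"hand": 10}
    - {"tx": 40,"ty": -148,"tz": 0,"rx": 0,"ry": 0,"rz": 0,"hand": 10}
    - {"tx": 50,"ty": -186,"tz": 0,"rx": 0,"ry": 0,"rz": 0,"hand": 10}
    - {"tx": 60,"ty": -224,"tz": 0,"rx": 0,"ry": 0,"rz": 0,"hand": 10}
    - {"tx": 72,"ty": -262,"tz": 0,"rx": 0,"ry": 0,"rz": 0,"hand": 10}
    - {"tx": 85,"ty": -301,"tz": 0,"rx": 0,"ry": 0,"rz": 0,"hand": 10}

```text
t: 22.78
eef_pos: [587.8, -316.3, 131.7]
eef_rot: [[0.991, 0.135, -0.001], [0.135, -0.991, 0.0], [-0.001, -0.0, -1.0]]
force: [0.5, 0.2, 0.2]
width: 24.2
grip_force: 39.9
```

>>> play_rows:
  series:
    - {"tx": 0,"ty": 0,"tz": -20,"rx": 0,"ry": 0,"rz": 0,"hand": 10}
    - {"tx": 0,"ty": 0,"tz": -40,"rx": 0,"ry": 0,"rz": 0,"hand": 10}
    - {"tx": 0,"ty": 0,"tz": -60,"rx": 0,"ry": 0,"rz": 0,"hand": 10}
    - {"tx": 0,"ty": 0,"tz": -80,"rx": 0,"ry": 0,"rz": 0,"hand": 10}
    - {"tx": 0,"ty": 0,"tz": -80,"rx": 0,"ry": 0,"rz": 0,"hand": 10}
    - {"tx": 0,"ty": 0,"tz": -80,"rx": 0,"ry": 0,"rz": 0,"hand": 10}

```text
t: 23.28
eef_pos: [587.1, -313.9, 50.9]
eef_rot: [[0.991, 0.136, -0.002], [0.136, -0.991, 0.001], [-0.002, -0.002, -1.0]]
force: [0.7, 0.4, -0.4]
width: 24.2
grip_force: 39.9
```

```bash
python3 look.py w11
python3 - <<'E'
from h import *;import json
K={k:np.array(v) for k,v in json.load(open('w11.json')).items()}
s=r.state()
# stripe in this view
im=cv2.imread('pics/w11.png');h=cv2.cvtColor(im,cv2.COLOR_BGR2HSV)
m=(h[...,0]<15)&(h[...,1]>140)&(h[...,2]<140)&(h[...,2]>50)
ys,xs=np.nonzero(m);P=np.array([atz('wrist',p,30,K)[:2] for p in zip(xs,ys)])
k=(abs(P[:,0]-580)<40)&(abs(P[:,1]+240)<120);P=P[k]
for y0 in range(-350,-120,15):
    q=P[(P[:,1]>y0)&(P[:,1]<y0+15)]
    if len(q)>30:print(y0+7,len(q),np.percentile(q[:,0],[5,50,95]).round(1),'exp',round(578.5-.131/.991*(y0+7.5+240),1))
E
python3 bars.py w11 80|head -20
```

```text
23.28 [ 587.1 -313.9   50.9] [ 40.9  39.3 -25.3  92.   19.7  53.3 -73.6] [ 0.7  0.4 -0.4]
-343 363 [587.1 592.5 597.5] exp 592.0
-328 138 [586.1 591.3 596.1] exp 590.1
-298 127 [545.6 585.4 589.9] exp 586.1
-283 312 [580.2 584.6 589.1] exp 584.1
-268 317 [578.3 582.9 587.1] exp 582.1
-253 278 [576.1 581.6 585.4] exp 580.2
-238 262 [574.6 579.7 583.4] exp 578.2
-223 286 [572.  577.4 581.3] exp 576.2
-208 325 [570.  574.7 579.1] exp 574.2
-193 310 [568.6 572.9 577.1] exp 572.2
-178 304 [566.6 570.8 575.1] exp 570.2
-163 304 [564.5 568.8 573. ] exp 568.3
-148 304 [562.5 566.8 571. ] exp 566.3
-133 147 [561.  565.  569.3] exp 564.3
([706.8, -398.3, 27.4, 11.0, 24.2], [548.0, 35.0], 13.0)
([569.8, -315.4, 29.4, 25.1, -82.2], [280.0, 314.0], 17.0)
([649.1, -206.3, 40.1, 7.6, -82.2], [46.0, 126.0], 23.0)
([547.5, -176.9, 23.5, 9.1, -8.8], [6.0, 319.0], 21.0)
```

>>> play_rows:
  series:
    - {"tx": 1,"ty": 0,"tz": -8,"rx": 0,"ry": 0,"rz": 0,"hand": 10}
    - {"tx": 1,"ty": 0,"tz": -16,"rx": 0,"ry": 0,"rz": 0,"hand": 10}
    - {"tx": 1,"ty": 0,"tz": -21,"rx": 0,"ry": 0,"rz": 0,"hand": 10}
    - {"tx": 1,"ty": 0,"tz": -22.5,"rx": 0,"ry": 0,"rz": 0,"hand": 10}
    - {"tx": 1,"ty": 0,"tz": -22.5,"rx": 0,"ry": 0,"rz": 0,"hand": 10}
    - {"tx": 1,"ty": 0,"tz": -22.5,"rx": 0,"ry": 0,"rz": 0,"hand": 10}

```text
t: 23.83
eef_pos: [589.2, -314.3, 29.7]
eef_rot: [[0.991, 0.136, 0.0], [0.136, -0.991, -0.0], [0.0, 0.0, -1.0]]
force: [0.1, -0.7, -0.3]
width: 24.0
grip_force: 39.9
```

>>> play_rows:
  series:
    - {"tx": 0,"ty": 0,"tz": 0,"rx": 0,"ry": 0,"rz": 0,"hand": 28}
    - {"tx": 0,"ty": 0,"tz": 0,"rx": 0,"ry": 0,"rz": 0,"hand": 36}
    - {"tx": 0,"ty": 0,"tz": 0,"rx": 0,"ry": 0,"rz": 0,"hand": 36}
    - {"tx": 0,"ty": 0,"tz": 0,"rx": 0,"ry": 0,"rz": 0,"hand": 36}
    - {"tx": 0,"ty": 0,"tz": 15,"rx": 0,"ry": 0,"rz": 0,"hand": 36}
    - {"tx": 0,"ty": 0,"tz": 35,"rx": 0,"ry": 0,"rz": 0,"hand": 36}
    - {"tx": 0,"ty": 0,"tz": 70,"rx": 0,"ry": 0,"rz": 0,"hand": 36}
    - {"tx": 0,"ty": 0,"tz": 110,"rx": 0,"ry": 0,"rz": 0,"hand": 36}

```text
t: 24.5
eef_pos: [587.9, -313.7, 140.1]
eef_rot: [[0.991, 0.136, -0.003], [0.136, -0.991, 0.002], [-0.002, -0.002, -1.0]]
force: [1.5, -0.9, 0.1]
width: 35.8
grip_force: 0.0
```

>>> play_rows:
  series:
    - {"tx": -16,"ty": 38,"tz": 10,"rx": 0,"ry": 0,"rz": 0,"hand": 36}
    - {"tx": -32,"ty": 76,"tz": 20,"rx": 0,"ry": 0,"rz": 0,"hand": 36}
    - {"tx": -48,"ty": 114,"tz": 20,"rx": 0,"ry": 0,"rz": 0,"hand": 36}
    - {"tx": -64,"ty": 152,"tz": 20,"rx": 0,"ry": 0,"rz": 0,"hand": 36}
    - {"tx": -80,"ty": 190,"tz": 20,"rx": 0,"ry": 0,"rz": 0,"hand": 36}
    - {"tx": -96,"ty": 228,"tz": 20,"rx": 0,"ry": 0,"rz": 0,"hand": 36}
    - {"tx": -112,"ty": 266,"tz": 20,"rx": 0,"ry": 0,"rz": 0,"hand": 36}
    - {"tx": -126,"ty": 304,"tz": 20,"rx": 0,"ry": 0,"rz": 0,"hand": 36}

```text
t: 25.17
eef_pos: [462.1, -8.8, 160.9]
eef_rot: [[0.991, 0.136, 0.002], [0.136, -0.991, -0.001], [0.001, 0.001, -1.0]]
force: [1.1, 1.5, 0.2]
width: 35.7
grip_force: 0.0
```

>>> play_rows:
  series:
    - {"tx": -5,"ty": 40,"tz": 0,"rx": 0,"ry": 0,"rz": 0,"hand": 36}
    - {"tx": -9,"ty": 80,"tz": -10,"rx": 0,"ry": 0,"rz": 0,"hand": 36}
    - {"tx": -10,"ty": 120,"tz": -20,"rx": 0,"ry": 0,"rz": 0,"hand": 36}
    - {"tx": -11,"ty": 160,"tz": -40,"rx": 0,"ry": 0,"rz": 0,"hand": 36}
    - {"tx": -11,"ty": 190,"tz": -65,"rx": 0,"ry": 0,"rz": 0,"hand": 36}
    - {"tx": -11,"ty": 204,"tz": -95,"rx": 0,"ry": 0,"rz": 0,"hand": 36}
    - {"tx": -11,"ty": 204,"tz": -95,"rx": 0,"ry": 0,"rz": 0,"hand": 36}
    - {"tx": -11,"ty": 204,"tz": -95,"rx": 0,"ry": 0,"rz": 0,"hand": 36}

```text
t: 25.83
eef_pos: [451.1, 194.3, 64.3]
eef_rot: [[0.99, 0.139, -0.002], [0.139, -0.99, -0.001], [-0.002, 0.001, -1.0]]
force: [0.3, -0.2, 0.2]
width: 36.2
grip_force: 0.0
```

```bash
python3 look.py w12; python3 bars.py w12 24
python3 - <<'E'
from h import *
for c in('scene','top'):
    r.snapshot(c);print(c,[(d['confidence'],atz(c,d['pixel'],40).round(1)) for d in r.mark_of(c,'bar2_mid')[:1]])
E
```

```text
25.83 [451.1 194.3  64.3] [   0.5   26.3  -36.7  116.2   22.2   44.5 -131.6] [ 0.3 -0.2  0.2]
([429.2, 191.9, 24.3, 22.0, -82.1], [280.0, 258.0], 107.0)
([474.0, 198.1, 27.1, 25.1, 7.9], [281.0, 199.0], 107.0)
([445.9, 249.4, 71.3, 27.6, 6.7], [203.0, 224.0], 27.0)
([263.5, 274.4, 29.6, 17.0, -82.1], [164.0, 413.0], 15.0)
([439.3, 295.3, 70.5, 30.9, 8.2], [136.0, 223.0], 2.0)
scene [(0.57, array([ 603.9, -326.3,   40. ]))]
top [(0.65, array([ 593.9, -315.8,   40. ]))]
```

Orange is placed. Now blue, which is centred under the tool.

>>> play_rows:
  series:
    - {"tx": 0,"ty": 0.5,"tz": -20,"rx": 0,"ry": 0,"rz": 0,"hand": 36}
    - {"tx": 0,"ty": 0.5,"tz": -40,"rx": 0,"ry": 0,"rz": 0,"hand": 36}
    - {"tx": 0,"ty": 0.5,"tz": -54,"rx": 0,"ry": 0,"rz": 0,"hand": 36}
    - {"tx": 0,"ty": 0.5,"tz": -60,"rx": 0,"ry": 0,"rz": 0,"hand": 36}
    - {"tx": 0,"ty": 0.5,"tz": -63,"rx": 0,"ry": 0,"rz": 0,"hand": 36}
    - {"tx": 0,"ty": 0.5,"tz": -63,"rx": 0,"ry": 0,"rz": 0,"hand": 36}

```text
t: 26.58
eef_pos: [452.5, 193.8, 2.0]
eef_rot: [[0.991, 0.135, 0.001], [0.135, -0.991, -0.0], [0.001, 0.0, -1.0]]
force: [-0.8, -0.3, 0.9]
width: 35.7
grip_force: 0.0
```

>>> play_rows:
  series:
    - {"tx": 0,"ty": 0,"tz": 0,"rx": 0,"ry": 0,"rz": 0,"hand": 10}
    - {"tx": 0,"ty": 0,"tz": 0,"rx": 0,"ry": 0,"rz": 0,"hand": 10}
    - {"tx": 0,"ty": 0,"tz": 0,"rx": 0,"ry": 0,"rz": 0,"hand": 10}
    - {"tx": 0,"ty": 0,"tz": 0,"rx": 0,"ry": 0,"rz": 0,"hand": 10}
    - {"tx": 0,"ty": 0,"tz": 0,"rx": 0,"ry": 0,"rz": 0,"hand": 10}
  grip_force: 40

```text
t: 27.0
eef_pos: [452.9, 194.3, 2.6]
eef_rot: [[0.991, 0.135, 0.002], [0.135, -0.991, 0.0], [0.002, 0.0, -1.0]]
force: [0.5, -0.6, 7.4]
width: 24.5
grip_force: 39.7
```

>>> play_rows:
  series:
    - {"tx": 0,"ty": 0,"tz": 15,"rx": 0,"ry": 0,"rz": 0,"hand": 10}
    - {"tx": 0,"ty": 0,"tz": 40,"rx": 0,"ry": 0,"rz": 0,"hand": 10}
    - {"tx": 0,"ty": 0,"tz": 75,"rx": 0,"ry": 0,"rz": 0,"hand": 10}
    - {"tx": 5,"ty": -15,"tz": 110,"rx": 0,"ry": 0,"rz": 0,"hand": 10}
    - {"tx": 15,"ty": -45,"tz": 130,"rx": 0,"ry": 0,"rz": 0,"hand": 10}
    - {"tx": 25,"ty": -80,"tz": 130,"rx": 0,"ry": 0,"rz": 0,"hand": 10}
    - {"tx": 35,"ty": -115,"tz": 130,"rx": 0,"ry": 0,"rz": 0,"hand": 10}
    - {"tx": 45,"ty": -150,"tz": 130,"rx": 0,"ry": 0,"rz": 0,"hand": 10}

```text
t: 27.67
eef_pos: [497.7, 42.5, 132.6]
eef_rot: [[0.991, 0.136, 0.002], [0.136, -0.991, -0.0], [0.002, 0.001, -1.0]]
force: [1.1, 0.8, -0.6]
width: 24.0
grip_force: 39.8
```

>>> play_rows:
  series:
    - {"tx": 10.7,"ty": -38.4,"tz": 0,"rx": 0,"ry": 0,"rz": 0,"hand": 10}
    - {"tx": 21.3,"ty": -76.8,"tz": 0,"rx": 0,"ry": 0,"rz": 0,"hand": 10}
    - {"tx": 32,"ty": -115.2,"tz": 0,"rx": 0,"ry": 0,"rz": 0,"hand": 10}
    - {"tx": 42.7,"ty": -153.6,"tz": 0,"rx": 0,"ry": 0,"rz": 0,"hand": 10}
    - {"tx": 53.3,"ty": -192,"tz": 0,"rx": 0,"ry": 0,"rz": 0,"hand": 10}
    - {"tx": 64,"ty": -230.4,"tz": 0,"rx": 0,"ry": 0,"rz": 0,"hand": 10}
    - {"tx": 74.6,"ty": -268.8,"tz": 0,"rx": 0,"ry": 0,"rz": 0,"hand": 10}
    - {"tx": 85.3,"ty": -307.3,"tz": 0,"rx": 0,"ry": 0,"rz": 0,"hand": 10}

```text
t: 28.33
eef_pos: [582.5, -265.2, 131.9]
eef_rot: [[0.991, 0.136, 0.0], [0.136, -0.991, -0.0], [0.0, 0.0, -1.0]]
force: [0.5, -0.2, 0.1]
width: 24.2
grip_force: 39.8
```

>>> play_rows:
  series:
    - {"tx": 0,"ty": 0,"tz": -20,"rx": 0,"ry": 0,"rz": 0,"hand": 10}
    - {"tx": 0,"ty": 0,"tz": -45,"rx": 0,"ry": 0,"rz": 0,"hand": 10}
    - {"tx": 0,"ty": 0,"tz": -70,"rx": 0,"ry": 0,"rz": 0,"hand": 10}
    - {"tx": 0,"ty": 0,"tz": -85,"rx": 0,"ry": 0,"rz": 0,"hand": 10}
    - {"tx": 0,"ty": 0,"tz": -85,"rx": 0,"ry": 0,"rz": 0,"hand": 10}
    - {"tx": 0,"ty": 0,"tz": -85,"rx": 0,"ry": 0,"rz": 0,"hand": 10}

```text
t: 28.83
eef_pos: [582.0, -262.9, 46.2]
eef_rot: [[0.991, 0.136, -0.001], [0.136, -0.991, 0.001], [-0.001, -0.001, -1.0]]
force: [-0.2, -0.1, -0.3]
width: 24.1
grip_force: 39.7
```

```bash
python3 look.py w13; python3 bars.py w13 50
```

```text
28.83 [ 582.  -262.9   46.2] [ 39.5  38.  -28.4  96.4  22.   51.3 -79.9] [-0.2 -0.1 -0.3]
([541.9, -267.4, 35.4, 31.8, -82.2], [280.0, 319.0], 107.0)
```

>>> play_rows:
  series:
    - {"tx": 0.5,"ty": -1,"tz": -8,"rx": 0,"ry": 0,"rz": 0,"hand": 10}
    - {"tx": 0.5,"ty": -1,"tz": -14,"rx": 0,"ry": 0,"rz": 0,"hand": 10}
    - {"tx": 0.5,"ty": -1,"tz": -17,"rx": 0,"ry": 0,"rz": 0,"hand": 10}
    - {"tx": 0.5,"ty": -1,"tz": -17,"rx": 0,"ry": 0,"rz": 0,"hand": 10}
    - {"tx": 0.5,"ty": -1,"tz": -17,"rx": 0,"ry": 0,"rz": 0,"hand": 10}

```text
t: 29.3
eef_pos: [582.9, -264.1, 29.6]
eef_rot: [[0.991, 0.136, -0.0], [0.136, -0.991, 0.0], [-0.0, -0.0, -1.0]]
force: [0.4, -0.2, -1.4]
width: 24.4
grip_force: 39.8
```

>>> play_rows:
  series:
    - {"tx": 0,"ty": 0,"tz": 0,"rx": 0,"ry": 0,"rz": 0,"hand": 28}
    - {"tx": 0,"ty": 0,"tz": 0,"rx": 0,"ry": 0,"rz": 0,"hand": 34}
    - {"tx": 0,"ty": 0,"tz": 0,"rx": 0,"ry": 0,"rz": 0,"hand": 34}
    - {"tx": 0,"ty": 0,"tz": 0,"rx": 0,"ry": 0,"rz": 0,"hand": 34}
    - {"tx": 0,"ty": 0,"tz": 15,"rx": 0,"ry": 0,"rz": 0,"hand": 34}
    - {"tx": 0,"ty": 0,"tz": 35,"rx": 0,"ry": 0,"rz": 0,"hand": 34}
    - {"tx": 0,"ty": 0,"tz": 70,"rx": 0,"ry": 0,"rz": 0,"hand": 34}
    - {"tx": 0,"ty": 0,"tz": 110,"rx": 0,"ry": 0,"rz": 0,"hand": 34}

```text
t: 29.97
eef_pos: [581.5, -263.7, 139.0]
eef_rot: [[0.991, 0.136, -0.003], [0.136, -0.991, 0.002], [-0.003, -0.002, -1.0]]
force: [1.4, 0.5, 0.4]
width: 34.2
grip_force: 0.0
```

>>> play_rows:
  series:
    - {"tx": -16,"ty": 37,"tz": 10,"rx": 0,"ry": 0,"rz": 0,"hand": 36}
    - {"tx": -32,"ty": 74,"tz": 20,"rx": 0,"ry": 0,"rz": 0,"hand": 36}
    - {"tx": -48,"ty": 111,"tz": 20,"rx": 0,"ry": 0,"rz": 0,"hand": 36}
    - {"tx": -64,"ty": 148,"tz": 20,"rx": 0,"ry": 0,"rz": 0,"hand": 36}
    - {"tx": -80,"ty": 185,"tz": 20,"rx": 0,"ry": 0,"rz": 0,"hand": 36}
    - {"tx": -96,"ty": 222,"tz": 20,"rx": 0,"ry": 0,"rz": 0,"hand": 36}
    - {"tx": -112,"ty": 259,"tz": 20,"rx": 0,"ry": 0,"rz": 0,"hand": 36}
    - {"tx": -128,"ty": 296,"tz": 20,"rx": 0,"ry": 0,"rz": 0,"hand": 36}

```text
t: 30.63
eef_pos: [454.0, 33.3, 160.0]
eef_rot: [[0.991, 0.135, 0.001], [0.135, -0.991, -0.001], [0.001, 0.001, -1.0]]
force: [0.8, 0.5, 1.1]
width: 36.2
grip_force: 0.0
```

>>> play_rows:
  series:
    - {"tx": -4,"ty": 40,"tz": 0,"rx": 0,"ry": 0,"rz": 0,"hand": 36}
    - {"tx": -7,"ty": 80,"tz": 0,"rx": 0,"ry": 0,"rz": 0,"hand": 36}
    - {"tx": -9,"ty": 120,"tz": -10,"rx": 0,"ry": 0,"rz": 0,"hand": 36}
    - {"tx": -9,"ty": 158,"tz": -25,"rx": 0,"ry": 0,"rz": 0,"hand": 36}
    - {"tx": -9,"ty": 190,"tz": -45,"rx": 0,"ry": 0,"rz": 0,"hand": 36}
    - {"tx": -9,"ty": 217,"tz": -70,"rx": 0,"ry": 0,"rz": 0,"hand": 36}
    - {"tx": -9,"ty": 217,"tz": -92,"rx": 0,"ry": 0,"rz": 0,"hand": 36}
    - {"tx": -9,"ty": 217,"tz": -92,"rx": 0,"ry": 0,"rz": 0,"hand": 36}

```text
t: 31.3
eef_pos: [443.2, 249.4, 64.2]
eef_rot: [[0.99, 0.139, -0.005], [0.139, -0.99, -0.002], [-0.005, 0.001, -1.0]]
force: [-0.0, -0.8, 0.6]
width: 35.9
grip_force: 0.0
```

```bash
python3 look.py w14; python3 bars.py w14 24
```

```text
31.3 [443.2 249.4  64.2] [  -4.    28.6  -39.3  113.6   24.6   46.5 -139.2] [-0.  -0.8  0.6]
([445.6, 251.0, 71.3, 25.3, 5.5], [279.0, 224.0], 27.0)
([439.1, 297.2, 69.8, 27.4, 8.2], [213.0, 223.0], 2.0)
([258.5, 329.2, 36.6, 24.3, -82.1], [165.0, 411.0], 15.0)
```

>>> play_rows:
  series:
    - {"tx": 1,"ty": 0,"tz": -15,"rx": 0,"ry": 0,"rz": 0,"hand": 32}
    - {"tx": 1,"ty": 0,"tz": -28,"rx": 0,"ry": 0,"rz": 0,"hand": 32}
    - {"tx": 1,"ty": 0,"tz": -42,"rx": 0,"ry": 0,"rz": 0,"hand": 32}
    - {"tx": 1,"ty": 0,"tz": -54,"rx": 0,"ry": 0,"rz": 0,"hand": 32}
    - {"tx": 1,"ty": 0,"tz": -63,"rx": 0,"ry": 0,"rz": 0,"hand": 32}
    - {"tx": 1,"ty": 0,"tz": -63,"rx": 0,"ry": 0,"rz": 0,"hand": 32}

```text
t: 31.85
eef_pos: [446.5, 247.7, 3.4]
eef_rot: [[0.991, 0.135, -0.001], [0.135, -0.991, -0.001], [-0.002, 0.001, -1.0]]
force: [-0.5, -0.2, 0.0]
width: 32.2
grip_force: 0.0
```

>>> play_rows:
  series:
    - {"tx": 0,"ty": 0,"tz": 0,"rx": 0,"ry": 0,"rz": 0,"hand": 10}
    - {"tx": 0,"ty": 0,"tz": 0,"rx": 0,"ry": 0,"rz": 0,"hand": 10}
    - {"tx": 0,"ty": 0,"tz": 0,"rx": 0,"ry": 0,"rz": 0,"hand": 10}
    - {"tx": 0,"ty": 0,"tz": 0,"rx": 0,"ry": 0,"rz": 0,"hand": 10}
    - {"tx": 0,"ty": 0,"tz": 0,"rx": 0,"ry": 0,"rz": 0,"hand": 10}
  grip_force: 40

```text
t: 32.27
eef_pos: [447.2, 249.0, 5.0]
eef_rot: [[0.991, 0.136, 0.001], [0.136, -0.991, 0.0], [0.001, -0.0, -1.0]]
force: [0.3, 0.2, -0.7]
width: 23.5
grip_force: 39.2
```

>>> play_rows:
  series:
    - {"tx": 0,"ty": 0,"tz": 15,"rx": 0,"ry": 0,"rz": 0,"hand": 10}
    - {"tx": 0,"ty": 0,"tz": 40,"rx": 0,"ry": 0,"rz": 0,"hand": 10}
    - {"tx": 0,"ty": 0,"tz": 75,"rx": 0,"ry": 0,"rz": 0,"hand": 10}
    - {"tx": 5,"ty": -15,"tz": 110,"rx": 0,"ry": 0,"rz": 0,"hand": 10}
    - {"tx": 15,"ty": -45,"tz": 130,"rx": 0,"ry": 0,"rz": 0,"hand": 10}
    - {"tx": 25,"ty": -80,"tz": 130,"rx": 0,"ry": 0,"rz": 0,"hand": 10}
    - {"tx": 35,"ty": -115,"tz": 130,"rx": 0,"ry": 0,"rz": 0,"hand": 10}
    - {"tx": 45,"ty": -150,"tz": 130,"rx": 0,"ry": 0,"rz": 0,"hand": 10}

```text
t: 32.93
eef_pos: [492.4, 97.3, 135.5]
eef_rot: [[0.991, 0.136, 0.002], [0.136, -0.991, -0.0], [0.002, 0.001, -1.0]]
force: [1.2, 0.5, -1.4]
width: 23.7
grip_force: 39.3
```

>>> play_rows:
  series:
    - {"tx": 10.6,"ty": -39,"tz": 0,"rx": 0,"ry": 0,"rz": 0,"hand": 10}
    - {"tx": 21.2,"ty": -78,"tz": 0,"rx": 0,"ry": 0,"rz": 0,"hand": 10}
    - {"tx": 31.8,"ty": -117,"tz": 0,"rx": 0,"ry": 0,"rz": 0,"hand": 10}
    - {"tx": 42.4,"ty": -156,"tz": 0,"rx": 0,"ry": 0,"rz": 0,"hand": 10}
    - {"tx": 53,"ty": -195,"tz": 0,"rx": 0,"ry": 0,"rz": 0,"hand": 10}
    - {"tx": 63.6,"ty": -234,"tz": 0,"rx": 0,"ry": 0,"rz": 0,"hand": 10}
    - {"tx": 74.2,"ty": -273,"tz": 0,"rx": 0,"ry": 0,"rz": 0,"hand": 10}
    - {"tx": 84.9,"ty": -312.5,"tz": 0,"rx": 0,"ry": 0,"rz": 0,"hand": 10}

```text
t: 33.6
eef_pos: [576.9, -215.7, 134.9]
eef_rot: [[0.991, 0.136, 0.0], [0.136, -0.991, -0.0], [0.0, 0.0, -1.0]]
force: [0.8, 1.6, -0.8]
width: 23.5
grip_force: 39.3
```

>>> play_rows:
  series:
    - {"tx": 0,"ty": 0,"tz": -20,"rx": 0,"ry": 0,"rz": 0,"hand": 10}
    - {"tx": 0,"ty": 0,"tz": -45,"rx": 0,"ry": 0,"rz": 0,"hand": 10}
    - {"tx": 0,"ty": 0,"tz": -70,"rx": 0,"ry": 0,"rz": 0,"hand": 10}
    - {"tx": 0,"ty": 0,"tz": -85,"rx": 0,"ry": 0,"rz": 0,"hand": 10}
    - {"tx": 0,"ty": 0,"tz": -85,"rx": 0,"ry": 0,"rz": 0,"hand": 10}
    - {"tx": 0,"ty": 0,"tz": -85,"rx": 0,"ry": 0,"rz": 0,"hand": 10}

```text
t: 34.1
eef_pos: [576.4, -213.4, 49.3]
eef_rot: [[0.991, 0.136, -0.001], [0.136, -0.991, 0.001], [-0.001, -0.001, -1.0]]
force: [0.3, 0.4, 0.1]
width: 24.0
grip_force: 39.4
```

>>> play_rows:
  series:
    - {"tx": 0,"ty": 0,"tz": 0,"rx": 0,"ry": 0,"rz": 0,"hand": 10}
    - {"tx": 0,"ty": 0,"tz": 0,"rx": 0,"ry": 0,"rz": 0,"hand": 10}

```text
t: 34.27
eef_pos: [577.9, -213.8, 51.2]
eef_rot: [[0.991, 0.136, 0.003], [0.136, -0.991, -0.001], [0.002, 0.001, -1.0]]
force: [-0.1, -0.2, -0.3]
width: 23.1
grip_force: 39.4
```

>>> play_rows:
  series:
    - {"tx": -0.5,"ty": -1,"tz": -8,"rx": 0,"ry": 0,"rz": 0,"hand": 10}
    - {"tx": -0.5,"ty": -1,"tz": -15,"rx": 0,"ry": 0,"rz": 0,"hand": 10}
    - {"tx": -0.5,"ty": -1,"tz": -19,"rx": 0,"ry": 0,"rz": 0,"hand": 10}
    - {"tx": -0.5,"ty": -1,"tz": -19.5,"rx": 0,"ry": 0,"rz": 0,"hand": 10}
    - {"tx": -0.5,"ty": -1,"tz": -19.5,"rx": 0,"ry": 0,"rz": 0,"hand": 10}

```text
t: 34.68
eef_pos: [575.9, -214.7, 29.7]
eef_rot: [[0.991, 0.136, -0.001], [0.136, -0.991, 0.0], [-0.001, -0.0, -1.0]]
force: [0.2, -0.5, -0.6]
width: 23.4
grip_force: 39.5
```

>>> play_rows:
  series:
    - {"tx": 0,"ty": 0,"tz": 0,"rx": 0,"ry": 0,"rz": 0,"hand": 28}
    - {"tx": 0,"ty": 0,"tz": 0,"rx": 0,"ry": 0,"rz": 0,"hand": 34}
    - {"tx": 0,"ty": 0,"tz": 0,"rx": 0,"ry": 0,"rz": 0,"hand": 34}
    - {"tx": 0,"ty": 0,"tz": 0,"rx": 0,"ry": 0,"rz": 0,"hand": 34}
    - {"tx": 0,"ty": 0,"tz": 15,"rx": 0,"ry": 0,"rz": 0,"hand": 34}
    - {"tx": 0,"ty": 0,"tz": 35,"rx": 0,"ry": 0,"rz": 0,"hand": 34}
    - {"tx": 0,"ty": 0,"tz": 70,"rx": 0,"ry": 0,"rz": 0,"hand": 34}
    - {"tx": 0,"ty": 0,"tz": 110,"rx": 0,"ry": 0,"rz": 0,"hand": 34}

```text
t: 35.35
eef_pos: [574.9, -214.2, 139.6]
eef_rot: [[0.991, 0.136, -0.003], [0.136, -0.991, 0.002], [-0.003, -0.002, -1.0]]
force: [1.2, -0.8, -0.7]
width: 34.2
grip_force: 0.0
```

>>> play_rows:
  series:
    - {"tx": -15,"ty": 37,"tz": 10,"rx": 0,"ry": 0,"rz": 0,"hand": 36}
    - {"tx": -30,"ty": 74,"tz": 20,"rx": 0,"ry": 0,"rz": 0,"hand": 36}
    - {"tx": -45,"ty": 111,"tz": 20,"rx": 0,"ry": 0,"rz": 0,"hand": 36}
    - {"tx": -60,"ty": 148,"tz": 20,"rx": 0,"ry": 0,"rz": 0,"hand": 36}
    - {"tx": -75,"ty": 185,"tz": 20,"rx": 0,"ry": 0,"rz": 0,"hand": 36}
    - {"tx": -90,"ty": 222,"tz": 20,"rx": 0,"ry": 0,"rz": 0,"hand": 36}
    - {"tx": -105,"ty": 259,"tz": 20,"rx": 0,"ry": 0,"rz": 0,"hand": 36}
    - {"tx": -120,"ty": 296,"tz": 20,"rx": 0,"ry": 0,"rz": 0,"hand": 36}

```text
t: 36.02
eef_pos: [455.4, 82.8, 160.5]
eef_rot: [[0.991, 0.135, 0.001], [0.135, -0.991, -0.0], [0.001, 0.001, -1.0]]
force: [1.1, 0.7, 0.7]
width: 36.2
grip_force: 0.0
```

>>> play_rows:
  series:
    - {"tx": -4,"ty": 40,"tz": 0,"rx": 0,"ry": 0,"rz": 0,"hand": 36}
    - {"tx": -9,"ty": 80,"tz": 0,"rx": 0,"ry": 0,"rz": 0,"hand": 36}
    - {"tx": -14,"ty": 120,"tz": -10,"rx": 0,"ry": 0,"rz": 0,"hand": 36}
    - {"tx": -18,"ty": 158,"tz": -20,"rx": 0,"ry": 0,"rz": 0,"hand": 36}
    - {"tx": -18,"ty": 192,"tz": -40,"rx": 0,"ry": 0,"rz": 0,"hand": 36}
    - {"tx": -18,"ty": 215,"tz": -70,"rx": 0,"ry": 0,"rz": 0,"hand": 36}
    - {"tx": -18,"ty": 215,"tz": -95,"rx": 0,"ry": 0,"rz": 0,"hand": 36}
    - {"tx": -18,"ty": 215,"tz": -95,"rx": 0,"ry": 0,"rz": 0,"hand": 36}

```text
t: 36.68
eef_pos: [435.3, 296.3, 61.1]
eef_rot: [[0.99, 0.139, -0.006], [0.139, -0.99, -0.003], [-0.006, 0.002, -1.0]]
force: [-0.6, -0.3, -0.2]
width: 36.2
grip_force: 0.0
```

```bash
python3 look.py w15; python3 bars.py w15 24
```

```text
36.68 [435.3 296.3  61.1] [  -8.    31.   -41.   111.2   26.9   48.1 -145.6] [-0.6 -0.3 -0.2]
([438.7, 298.7, 70.1, 25.5, 7.9], [279.0, 224.0], 2.0)
([256.5, 372.0, 40.0, 21.5, -28.1], [168.0, 408.0], 15.0)
```

>>> play_rows:
  series:
    - {"tx": 1.5,"ty": 1.5,"tz": -15,"rx": 0,"ry": 0,"rz": 0,"hand": 36}
    - {"tx": 1.5,"ty": 1.5,"tz": -28,"rx": 0,"ry": 0,"rz": 0,"hand": 36}
    - {"tx": 1.5,"ty": 1.5,"tz": -42,"rx": 0,"ry": 0,"rz": 0,"hand": 36}
    - {"tx": 1.5,"ty": 1.5,"tz": -54,"rx": 0,"ry": 0,"rz": 0,"hand": 36}
    - {"tx": 1.5,"ty": 1.5,"tz": -61,"rx": 0,"ry": 0,"rz": 0,"hand": 36}
    - {"tx": 1.5,"ty": 1.5,"tz": -61,"rx": 0,"ry": 0,"rz": 0,"hand": 36}
    - {"tx": 1.5,"ty": 1.5,"tz": -61,"rx": 0,"ry": 0,"rz": 0,"hand": 36}

```text
t: 37.32
eef_pos: [440.0, 297.7, 4.3]
eef_rot: [[0.991, 0.135, 0.0], [0.135, -0.991, -0.0], [0.0, 0.0, -1.0]]
force: [0.2, -0.1, 0.6]
width: 35.7
grip_force: 0.0
```

>>> play_rows:
  series:
    - {"tx": 0,"ty": 0,"tz": 0,"rx": 0,"ry": 0,"rz": 0,"hand": 10}
    - {"tx": 0,"ty": 0,"tz": 0,"rx": 0,"ry": 0,"rz": 0,"hand": 10}
    - {"tx": 0,"ty": 0,"tz": 0,"rx": 0,"ry": 0,"rz": 0,"hand": 10}
    - {"tx": 0,"ty": 0,"tz": 0,"rx": 0,"ry": 0,"rz": 0,"hand": 10}
    - {"tx": 0,"ty": 0,"tz": 0,"rx": 0,"ry": 0,"rz": 0,"hand": 10}
  grip_force: 40

```text
t: 37.73
eef_pos: [440.4, 298.2, 4.9]
eef_rot: [[0.991, 0.136, 0.001], [0.136, -0.991, 0.001], [0.002, -0.0, -1.0]]
force: [-0.4, -0.6, 6.5]
width: 23.3
grip_force: 39.8
```

>>> play_rows:
  series:
    - {"tx": 0,"ty": 0,"tz": 15,"rx": 0,"ry": 0,"rz": 0,"hand": 10}
    - {"tx": 0,"ty": 0,"tz": 40,"rx": 0,"ry": 0,"rz": 0,"hand": 10}
    - {"tx": 0,"ty": 0,"tz": 75,"rx": 0,"ry": 0,"rz": 0,"hand": 10}
    - {"tx": 5,"ty": -15,"tz": 110,"rx": 0,"ry": 0,"rz": 0,"hand": 10}
    - {"tx": 15,"ty": -45,"tz": 130,"rx": 0,"ry": 0,"rz": 0,"hand": 10}
    - {"tx": 25,"ty": -80,"tz": 130,"rx": 0,"ry": 0,"rz": 0,"hand": 10}
    - {"tx": 35,"ty": -115,"tz": 130,"rx": 0,"ry": 0,"rz": 0,"hand": 10}
    - {"tx": 45,"ty": -150,"tz": 130,"rx": 0,"ry": 0,"rz": 0,"hand": 10}

```text
t: 38.4
eef_pos: [485.3, 146.3, 134.8]
eef_rot: [[0.991, 0.136, 0.002], [0.136, -0.991, -0.0], [0.002, 0.0, -1.0]]
force: [0.1, -0.5, -0.4]
width: 22.9
grip_force: 39.6
```

>>> play_rows:
  series:
    - {"tx": 10.7,"ty": -39,"tz": 0,"rx": 0,"ry": 0,"rz": 0,"hand": 10}
    - {"tx": 21.4,"ty": -78,"tz": 0,"rx": 0,"ry": 0,"rz": 0,"hand": 10}
    - {"tx": 32.1,"ty": -117,"tz": 0,"rx": 0,"ry": 0,"rz": 0,"hand": 10}
    - {"tx": 42.8,"ty": -156,"tz": 0,"rx": 0,"ry": 0,"rz": 0,"hand": 10}
    - {"tx": 53.5,"ty": -195,"tz": 0,"rx": 0,"ry": 0,"rz": 0,"hand": 10}
    - {"tx": 64.2,"ty": -234,"tz": 0,"rx": 0,"ry": 0,"rz": 0,"hand": 10}
    - {"tx": 74.9,"ty": -273,"tz": 0,"rx": 0,"ry": 0,"rz": 0,"hand": 10}
    - {"tx": 85.6,"ty": -312,"tz": 0,"rx": 0,"ry": 0,"rz": 0,"hand": 10}

```text
t: 39.07
eef_pos: [570.5, -166.3, 134.2]
eef_rot: [[0.991, 0.136, 0.0], [0.136, -0.991, -0.0], [0.0, 0.0, -1.0]]
force: [1.2, -0.0, 0.3]
width: 23.4
grip_force: 39.6
```

>>> play_rows:
  series:
    - {"tx": 0,"ty": 0,"tz": -20,"rx": 0,"ry": 0,"rz": 0,"hand": 10}
    - {"tx": 0,"ty": 0,"tz": -45,"rx": 0,"ry": 0,"rz": 0,"hand": 10}
    - {"tx": 0,"ty": 0,"tz": -70,"rx": 0,"ry": 0,"rz": 0,"hand": 10}
    - {"tx": 0,"ty": 0,"tz": -85,"rx": 0,"ry": 0,"rz": 0,"hand": 10}
    - {"tx": 0,"ty": 0,"tz": -85,"rx": 0,"ry": 0,"rz": 0,"hand": 10}
    - {"tx": 0,"ty": 0,"tz": -85,"rx": 0,"ry": 0,"rz": 0,"hand": 10}

```text
t: 39.57
eef_pos: [569.9, -163.9, 48.7]
eef_rot: [[0.991, 0.136, -0.001], [0.136, -0.991, 0.001], [-0.001, -0.001, -1.0]]
force: [0.4, 0.3, -0.7]
width: 23.1
grip_force: 39.6
```

>>> play_rows:
  series:
    - {"tx": 0,"ty": 0,"tz": 0,"rx": 0,"ry": 0,"rz": 0,"hand": 10}
    - {"tx": 0,"ty": 0,"tz": 0,"rx": 0,"ry": 0,"rz": 0,"hand": 10}

```text
t: 39.73
eef_pos: [571.5, -164.2, 50.6]
eef_rot: [[0.991, 0.136, 0.002], [0.136, -0.991, -0.001], [0.002, 0.001, -1.0]]
force: [0.7, 0.4, -0.6]
width: 23.4
grip_force: 39.6
```

>>> play_rows:
  series:
    - {"tx": -0.5,"ty": -1,"tz": -8,"rx": 0,"ry": 0,"rz": 0,"hand": 10}
    - {"tx": -0.5,"ty": -1,"tz": -15,"rx": 0,"ry": 0,"rz": 0,"hand": 10}
    - {"tx": -0.5,"ty": -1,"tz": -19,"rx": 0,"ry": 0,"rz": 0,"hand": 10}
    - {"tx": -0.5,"ty": -1,"tz": -19,"rx": 0,"ry": 0,"rz": 0,"hand": 10}
    - {"tx": -0.5,"ty": -1,"tz": -19,"rx": 0,"ry": 0,"rz": 0,"hand": 10}

```text
t: 40.15
eef_pos: [569.7, -165.3, 29.8]
eef_rot: [[0.991, 0.136, -0.0], [0.136, -0.991, -0.0], [-0.0, 0.0, -1.0]]
force: [0.6, -0.2, 0.2]
width: 22.8
grip_force: 39.9
```

>>> play_rows:
  series:
    - {"tx": 0,"ty": 0,"tz": 0,"rx": 0,"ry": 0,"rz": 0,"hand": 28}
    - {"tx": 0,"ty": 0,"tz": 0,"rx": 0,"ry": 0,"rz": 0,"hand": 34}
    - {"tx": 0,"ty": 0,"tz": 0,"rx": 0,"ry": 0,"rz": 0,"hand": 34}
    - {"tx": 0,"ty": 0,"tz": 0,"rx": 0,"ry": 0,"rz": 0,"hand": 34}
    - {"tx": 0,"ty": 0,"tz": 15,"rx": 0,"ry": 0,"rz": 0,"hand": 34}
    - {"tx": 0,"ty": 0,"tz": 35,"rx": 0,"ry": 0,"rz": 0,"hand": 34}
    - {"tx": 0,"ty": 0,"tz": 70,"rx": 0,"ry": 0,"rz": 0,"hand": 34}
    - {"tx": 0,"ty": 0,"tz": 110,"rx": 0,"ry": 0,"rz": 0,"hand": 34}

```text
t: 40.82
eef_pos: [568.5, -164.8, 139.6]
eef_rot: [[0.991, 0.136, -0.003], [0.136, -0.991, 0.002], [-0.003, -0.002, -1.0]]
force: [1.5, -1.1, 0.4]
width: 34.3
grip_force: 0.0
```

>>> play_rows:
  series:
    - {"tx": -15,"ty": -10,"tz": 25,"rx": 0,"ry": 0,"rz": 0,"hand": 85}
    - {"tx": -30,"ty": -20,"tz": 50,"rx": 0,"ry": 0,"rz": 0,"hand": 85}
    - {"tx": -45,"ty": -30,"tz": 75,"rx": 0,"ry": 0,"rz": 0,"hand": 85}
    - {"tx": -60,"ty": -40,"tz": 100,"rx": 0,"ry": 0,"rz": 0,"hand": 85}
    - {"tx": -75,"ty": -55,"tz": 120,"rx": 0,"ry": 0,"rz": 0,"hand": 85}
    - {"tx": -85,"ty": -70,"tz": 130,"rx": 0,"ry": 0,"rz": 0,"hand": 85}
    - {"tx": -85,"ty": -70,"tz": 130,"rx": 0,"ry": 0,"rz": 0,"hand": 85}
    - {"tx": -85,"ty": -70,"tz": 130,"rx": 0,"ry": 0,"rz": 0,"hand": 85}

```text
t: 41.48
eef_pos: [484.7, -236.1, 270.6]
eef_rot: [[0.991, 0.133, 0.001], [0.133, -0.991, -0.001], [0.001, 0.001, -1.0]]
force: [-0.2, -0.9, -0.4]
width: 85.2
grip_force: 0.0
```

```bash
python3 look.py w16 bar1_mid:40 bar2_mid:40 bar3_mid:40 bar4_mid:40
```

```text
41.48 [ 484.7 -236.1  270.6] [ 53.9  17.  -41.2  96.8  11.9  70.5 -72.4] [-0.2 -0.9 -0.4]
bar1_mid [(array([269.7, 102.3]), 0.93, array([ 570.7, -211.5,   40. ]))]
bar2_mid [(array([357. ,  98.4]), 0.69, array([ 588.9, -314.4,   40. ]))]
bar3_mid [(array([334.6,  53.2]), 0.79, array([ 633.1, -278.7,   40. ]))]
bar4_mid [(array([230.3,  98.5]), 0.95, array([ 568.7, -164.2,   40. ]))]
```

View pics/w16.png

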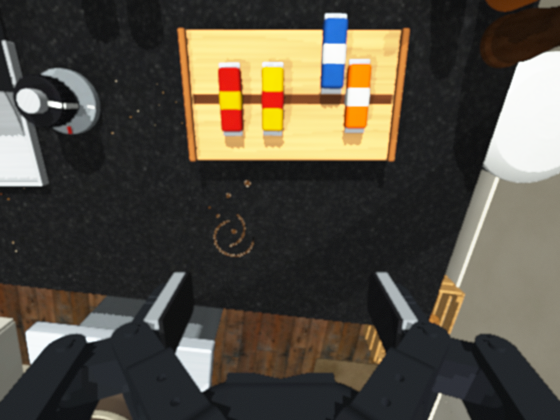

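The view shows blue knocked back to about (334,52), right beside orange; red, yellow and orange lie across the stripe. Measuring all of them before I regrasp blue by its free rear end.

```bash
cat > seg.py <<'E'
from h import *;import json,sys
n=sys.argv[1]
K={k:np.array(v) for k,v in json.load(open(n+'.json')).items()}
im=cv2.imread(f'pics/{n}.png');H,S,V=cv2.split(cv2.cvtColor(im,cv2.COLOR_BGR2HSV))
ex={'red':((H<6)|(H>172))&(S>200)&(V>120),'yel':(H>23)&(H<34)&(S>200)&(V>150),'blu':(H>95)&(H<120)&(S>120),'ora':(H>11)&(H<21)&(S>215)&(V>190)}
for k,m in ex.items():
    m=m.astype(np.uint8);m[180:]=0;m[:,430:]=0;m[:,:200]=0;m=cv2.morphologyEx(m,cv2.MORPH_OPEN,np.ones((3,3)))
    for c in cv2.findContours(m,cv2.RETR_EXTERNAL,cv2.CHAIN_APPROX_NONE)[0]:
        if cv2.contourArea(c)<80:continue
        P=np.array([atz('wrist',p,50,K)[:2] for p in c[:,0].astype(float)],np.float32)
        q=cv2.minAreaRect(P);x,y,w,h=cv2.boundingRect(c);print(k,(x,y,w,h),np.round(q[0],1),np.round(q[1],1),round(q[2],1))
E
python3 seg.py w16
```

```text
red (221, 111, 22, 20) [ 544.2 -169.4] [21.7 24.5] 7.6
red (261, 93, 23, 14) [ 573.9 -214. ] [14.2 25.7] 7.6
red (219, 69, 22, 21) [ 589.3 -163.1] [21.1 24.2] 7.6
yel (262, 109, 20, 21) [ 552.2 -216.1] [22.8 22.8] 7.6
yel (220, 92, 21, 17) [ 566.8 -165.3] [17.5 23.8] 7.6
yel (262, 68, 21, 23) [ 595.7 -211.2] [23.2 23.1] 7.6
blu (322, 64, 22, 24) [ 608.4 -278.8] [24.1 24. ] 7.6
blu (322, 18, 27, 25) [ 653.7 -273.2] [23.1 28.4] 7.6
ora (346, 107, 21, 20) [ 568.3 -315.1] [21.5 24.5] 7.6
ora (348, 65, 23, 22) [ 612.5 -309.2] [22.  24.7] 7.6
```

>>> play_rows:
  series:
    - {"tx": 35,"ty": -8,"tz": -10,"rx": 0,"ry": 0,"rz": 0,"hand": 34}
    - {"tx": 70,"ty": -16,"tz": -25,"rx": 0,"ry": 0,"rz": 0,"hand": 34}
    - {"tx": 105,"ty": -24,"tz": -45,"rx": 0,"ry": 0,"rz": 0,"hand": 34}
    - {"tx": 140,"ty": -32,"tz": -65,"rx": 0,"ry": 0,"rz": 0,"hand": 34}
    - {"tx": 161,"ty": -38,"tz": -95,"rx": 0,"ry": 0,"rz": 0,"hand": 34}
    - {"tx": 161,"ty": -38,"tz": -130,"rx": 0,"ry": 0,"rz": 0,"hand": 34}
    - {"tx": 161,"ty": -38,"tz": -165,"rx": 0,"ry": 0,"rz": 0,"hand": 34}
    - {"tx": 161,"ty": -38,"tz": -180,"rx": 0,"ry": 0,"rz": 0,"hand": 34}

```text
t: 42.4
eef_pos: [643.7, -271.0, 83.5]
eef_rot: [[0.99, 0.138, -0.007], [0.138, -0.99, 0.004], [-0.007, -0.005, -1.0]]
force: [-1.0, 1.1, -0.4]
width: 34.1
grip_force: 0.0
```

>>> play_rows:
  series:
    - {"tx": 0,"ty": 0,"tz": 0,"rx": 0,"ry": 0,"rz": 0,"hand": 34}
    - {"tx": 0,"ty": 0,"tz": 0,"rx": 0,"ry": 0,"rz": 0,"hand": 34}
    - {"tx": 0,"ty": 0,"tz": 0,"rx": 0,"ry": 0,"rz": 0,"hand": 34}

```text
t: 42.65
eef_pos: [647.4, -273.2, 92.6]
eef_rot: [[0.991, 0.136, 0.003], [0.136, -0.991, -0.001], [0.003, 0.001, -1.0]]
force: [0.7, -0.3, -0.1]
width: 33.9
grip_force: 0.0
```

```bash
python3 look.py w17; sed 's/m\[180:\]=0;m\[:,430:\]=0;m\[:,:200\]=0;//' seg.py > seg2.py; python3 seg2.py w17 | grep -v red
```

```text
42.65 [ 647.4 -273.2   92.6] [ 40.4  41.7 -34.7  84.4  25.5  61.7 -81.8] [ 0.7 -0.3 -0.1]
yel (115, 297, 34, 21) [ 567.2 -166.1] [18.5 24.6] 7.7
yel (176, 262, 33, 35) [ 598.4 -211.8] [29.7 24. ] 6.6
blu (267, 264, 33, 27) [ 609.5 -279.6] [22.3 24.1] 7.7
blu (268, 201, 33, 37) [ 655.6 -274. ] [27.1 23. ] 7.7
ora (305, 316, 14, 23) [ 567.3 -308.6] [21.7 10.5] 10.0
ora (306, 259, 8, 32) [ 614.2 -299.2] [26.5  5.3] 7.7
```

>>> play_rows:
  series:
    - {"tx": 0,"ty": -1.5,"tz": -15,"rx": 0,"ry": 0,"rz": 0,"hand": 34}
    - {"tx": 0,"ty": -1.5,"tz": -30,"rx": 0,"ry": 0,"rz": 0,"hand": 34}
    - {"tx": 0,"ty": -1.5,"tz": -44,"rx": 0,"ry": 0,"rz": 0,"hand": 34}
    - {"tx": 0,"ty": -1.5,"tz": -55,"rx": 0,"ry": 0,"rz": 0,"hand": 34}
    - {"tx": 0,"ty": -1.5,"tz": -63,"rx": 0,"ry": 0,"rz": 0,"hand": 34}
    - {"tx": 0,"ty": -1.5,"tz": -63,"rx": 0,"ry": 0,"rz": 0,"hand": 34}
    - {"tx": 0,"ty": -1.5,"tz": -63,"rx": 0,"ry": 0,"rz": 0,"hand": 34}

```text
t: 43.28
eef_pos: [645.6, -274.3, 26.3]
eef_rot: [[0.991, 0.136, -0.001], [0.136, -0.991, 0.001], [-0.001, -0.001, -1.0]]
force: [0.3, 0.5, -0.4]
width: 33.8
grip_force: 0.0
```

>>> play_rows:
  series:
    - {"tx": 0,"ty": 0,"tz": 0,"rx": 0,"ry": 0,"rz": 0,"hand": 10}
    - {"tx": 0,"ty": 0,"tz": 0,"rx": 0,"ry": 0,"rz": 0,"hand": 10}
    - {"tx": 0,"ty": 0,"tz": 0,"rx": 0,"ry": 0,"rz": 0,"hand": 10}
    - {"tx": 0,"ty": 0,"tz": 0,"rx": 0,"ry": 0,"rz": 0,"hand": 10}
    - {"tx": 0,"ty": 0,"tz": 0,"rx": 0,"ry": 0,"rz": 0,"hand": 10}
  grip_force: 50

```text
t: 43.7
eef_pos: [646.2, -274.8, 27.6]
eef_rot: [[0.991, 0.136, 0.001], [0.136, -0.991, -0.0], [0.001, 0.001, -1.0]]
force: [0.5, 0.2, 1.2]
width: 23.6
grip_force: 49.2
```

>>> play_rows:
  series:
    - {"tx": 0,"ty": 0,"tz": 8,"rx": 0,"ry": 0,"rz": 0,"hand": 10}
    - {"tx": 0,"ty": 0,"tz": 20,"rx": 0,"ry": 0,"rz": 0,"hand": 10}
    - {"tx": 0,"ty": 0,"tz": 35,"rx": 0,"ry": 0,"rz": 0,"hand": 10}
    - {"tx": 0,"ty": 0,"tz": 35,"rx": 0,"ry": 0,"rz": 0,"hand": 10}
    - {"tx": 0,"ty": 0,"tz": 35,"rx": 0,"ry": 0,"rz": 0,"hand": 10}

```text
t: 44.12
eef_pos: [647.1, -275.0, 64.2]
eef_rot: [[0.991, 0.135, 0.003], [0.135, -0.991, -0.001], [0.003, 0.002, -1.0]]
force: [-1.0, -0.2, -0.5]
width: 23.7
grip_force: 49.1
```

>>> play_rows:
  series:
    - {"tx": -17,"ty": 5,"tz": 5,"rx": 0,"ry": 0,"rz": 0,"hand": 10}
    - {"tx": -34,"ty": 10,"tz": 5,"rx": 0,"ry": 0,"rz": 0,"hand": 10}
    - {"tx": -52,"ty": 13.5,"tz": 5,"rx": 0,"ry": 0,"rz": 0,"hand": 10}
    - {"tx": -52,"ty": 13.5,"tz": -10,"rx": 0,"ry": 0,"rz": 0,"hand": 10}
    - {"tx": -52,"ty": 13.5,"tz": -22,"rx": 0,"ry": 0,"rz": 0,"hand": 10}
    - {"tx": -52,"ty": 13.5,"tz": -22,"rx": 0,"ry": 0,"rz": 0,"hand": 10}
    - {"tx": -52,"ty": 13.5,"tz": -22,"rx": 0,"ry": 0,"rz": 0,"hand": 10}

```text
t: 44.7
eef_pos: [593.7, -260.9, 38.7]
eef_rot: [[0.991, 0.136, -0.002], [0.136, -0.991, 0.001], [-0.001, -0.001, -1.0]]
force: [0.7, 0.2, -0.1]
width: 23.5
grip_force: 49.1
```

>>> play_rows:
  series:
    - {"tx": 0.5,"ty": -0.5,"tz": -6,"rx": 0,"ry": 0,"rz": 0,"hand": 10}
    - {"tx": 0.5,"ty": -0.5,"tz": -12,"rx": 0,"ry": 0,"rz": 0,"hand": 10}
    - {"tx": 0.5,"ty": -0.5,"tz": -14,"rx": 0,"ry": 0,"rz": 0,"hand": 10}
    - {"tx": 0.5,"ty": -0.5,"tz": -14,"rx": 0,"ry": 0,"rz": 0,"hand": 10}
    - {"tx": 0.5,"ty": -0.5,"tz": -14,"rx": 0,"ry": 0,"rz": 0,"hand": 10}

```text
t: 45.12
eef_pos: [595.5, -261.8, 27.5]
eef_rot: [[0.991, 0.136, 0.002], [0.136, -0.991, -0.001], [0.002, 0.001, -1.0]]
force: [-1.9, 0.6, 11.2]
width: 23.9
grip_force: 50.5
```

>>> play_rows:
  series:
    - {"tx": 0,"ty": 0,"tz": 0,"rx": 0,"ry": 0,"rz": 0,"hand": 28}
    - {"tx": 0,"ty": 0,"tz": 0,"rx": 0,"ry": 0,"rz": 0,"hand": 33}
    - {"tx": 0,"ty": 0,"tz": 0,"rx": 0,"ry": 0,"rz": 0,"hand": 33}
    - {"tx": 0,"ty": 0,"tz": 0,"rx": 0,"ry": 0,"rz": 0,"hand": 33}
    - {"tx": 0,"ty": 0,"tz": 15,"rx": 0,"ry": 0,"rz": 0,"hand": 33}
    - {"tx": 0,"ty": 0,"tz": 35,"rx": 0,"ry": 0,"rz": 0,"hand": 33}
    - {"tx": 0,"ty": 0,"tz": 70,"rx": 0,"ry": 0,"rz": 0,"hand": 33}
    - {"tx": 0,"ty": 0,"tz": 110,"rx": 0,"ry": 0,"rz": 0,"hand": 33}

```text
t: 45.78
eef_pos: [593.2, -261.1, 136.4]
eef_rot: [[0.991, 0.136, -0.003], [0.136, -0.991, 0.002], [-0.003, -0.002, -1.0]]
force: [0.5, -0.9, 0.6]
width: 33.4
grip_force: 0.0
```

>>> play_rows:
  series:
    - {"tx": -20,"ty": 5,"tz": 25,"rx": 0,"ry": 0,"rz": 0,"hand": 85}
    - {"tx": -40,"ty": 10,"tz": 50,"rx": 0,"ry": 0,"rz": 0,"hand": 85}
    - {"tx": -60,"ty": 15,"tz": 75,"rx": 0,"ry": 0,"rz": 0,"hand": 85}
    - {"tx": -80,"ty": 20,"tz": 100,"rx": 0,"ry": 0,"rz": 0,"hand": 85}
    - {"tx": -100,"ty": 25,"tz": 120,"rx": 0,"ry": 0,"rz": 0,"hand": 85}
    - {"tx": -110,"ty": 25,"tz": 130,"rx": 0,"ry": 0,"rz": 0,"hand": 85}
    - {"tx": -110,"ty": 25,"tz": 130,"rx": 0,"ry": 0,"rz": 0,"hand": 85}
    - {"tx": -110,"ty": 25,"tz": 130,"rx": 0,"ry": 0,"rz": 0,"hand": 85}

```text
t: 46.45
eef_pos: [484.5, -237.0, 267.4]
eef_rot: [[0.991, 0.135, 0.002], [0.135, -0.991, -0.002], [0.002, 0.002, -1.0]]
force: [-0.1, -0.2, 0.1]
width: 85.5
grip_force: 0.0
```

>>> play_rows:
  series:
    - {"tx": 0,"ty": 0,"tz": 0,"rx": 0,"ry": 0,"rz": 0,"hand": 85}
    - {"tx": 0,"ty": 0,"tz": 0,"rx": 0,"ry": 0,"rz": 0,"hand": 85}

```text
t: 46.62
eef_pos: [484.6, -236.5, 265.2]
eef_rot: [[0.991, 0.136, -0.001], [0.136, -0.991, 0.001], [-0.001, -0.001, -1.0]]
force: [0.8, 0.1, 0.1]
width: 84.7
grip_force: 0.0
```

```bash
python3 look.py w18; python3 seg.py w18
python3 - <<'E'
from h import *;import json
K={k:np.array(v) for k,v in json.load(open('w18.json')).items()}
im=cv2.imread('pics/w18.png');h=cv2.cvtColor(im,cv2.COLOR_BGR2HSV)
m=(h[...,0]<15)&(h[...,1]>140)&(h[...,2]<140)&(h[...,2]>50)
ys,xs=np.nonzero(m);P=np.array([atz('wrist',p,30,K)[:2] for p in zip(xs,ys)])
e=P[:,0]-(579.2-.132*(P[:,1]+240));k=(abs(e)<10)&(abs(P[:,1]+240)<115);print('stripe off',k.sum(),np.median(e[k]),np.polyfit(P[k,1]+240,e[k],1))
E
```

```text
46.62 [ 484.6 -236.5  265.2] [ 54.8  17.7 -42.5  97.1  12.5  70.2 -72.8] [0.8 0.1 0.1]
red (221, 110, 21, 20) [ 544.9 -169. ] [21.4 24.2] 7.8
red (262, 92, 22, 15) [ 573.9 -214.3] [15.1 24.2] 7.8
red (218, 67, 23, 23) [ 589.3 -163. ] [22.8 24.2] 7.8
yel (262, 109, 21, 21) [ 551.9 -216.5] [22.5 23.6] 7.8
yel (219, 91, 22, 17) [ 567.2 -165.2] [17.3 24.1] 7.8
yel (262, 66, 22, 24) [ 596.3 -211.4] [24.  23.5] 6.7
blu (305, 110, 20, 21) [ 557.6 -266.1] [22.5 22.9] 7.8
blu (305, 66, 21, 24) [ 602.8 -258.9] [24.2 22.7] 9.3
ora (347, 107, 22, 21) [ 567.7 -315.3] [22.4 24.7] 7.8
ora (350, 64, 23, 22) [ 612.9 -309.2] [21.6 24.8] 7.8
stripe off 664 -0.40527151606653433 [-0.00053072 -0.43218466]
```

The row is good: middles within about 2 mm of the stripe and spacing 48–50 mm. Now back to the collar.

>>> play_rows:
  series:
    - {"tx": 7,"ty": 36,"tz": 0,"rx": 0,"ry": 0,"rz": 7,"hand": 85}
    - {"tx": 14,"ty": 72,"tz": 0,"rx": 0,"ry": 0,"rz": 14,"hand": 85}
    - {"tx": 21,"ty": 108,"tz": -10,"rx": 0,"ry": 0,"rz": 21,"hand": 85}
    - {"tx": 28,"ty": 144,"tz": -20,"rx": 0,"ry": 0,"rz": 28,"hand": 85}
    - {"tx": 35,"ty": 180,"tz": -30,"rx": 0,"ry": 0,"rz": 35,"hand": 85}
    - {"tx": 42,"ty": 216,"tz": -40,"rx": 0,"ry": 0,"rz": 42,"hand": 85}
    - {"tx": 48,"ty": 252,"tz": -50,"rx": 0,"ry": 0,"rz": 49,"hand": 85}
    - {"tx": 53.4,"ty": 287.5,"tz": -60,"rx": 0,"ry": 0,"rz": 56,"hand": 85}

```text
t: 47.33
eef_pos: [538.0, 53.0, 204.9]
eef_rot: [[0.436, 0.9, -0.001], [0.9, -0.436, 0.001], [0.001, -0.001, -1.0]]
force: [0.7, -0.7, -0.6]
width: 84.9
grip_force: 0.0
```

>>> play_rows:
  series:
    - {"tx": 0,"ty": 0,"tz": -15,"rx": 0,"ry": 0,"rz": 6,"hand": 85}
    - {"tx": 0,"ty": 0,"tz": -30,"rx": 0,"ry": 0,"rz": 12,"hand": 85}
    - {"tx": 0,"ty": 0,"tz": -45,"rx": 0,"ry": 0,"rz": 18,"hand": 85}
    - {"tx": 0,"ty": 0,"tz": -60,"rx": 0,"ry": 0,"rz": 24,"hand": 85}
    - {"tx": 0,"ty": 0,"tz": -80,"rx": 0,"ry": 0,"rz": 28,"hand": 85}
    - {"tx": 0,"ty": 0,"tz": -95,"rx": 0,"ry": 0,"rz": 28,"hand": 85}
    - {"tx": 0,"ty": 0,"tz": -95,"rx": 0,"ry": 0,"rz": 28,"hand": 85}
    - {"tx": 0,"ty": 0,"tz": -95,"rx": 0,"ry": 0,"rz": 28,"hand": 85}

```text
t: 48.0
eef_pos: [537.3, 51.4, 110.1]
eef_rot: [[-0.032, 0.999, -0.003], [1.0, 0.032, 0.001], [0.001, -0.003, -1.0]]
force: [-0.2, 0.5, 0.2]
width: 85.1
grip_force: 0.0
```

>>> play_rows:
  series:
    - {"tx": 0,"ty": 0,"tz": 0,"rx": 0,"ry": 0,"rz": 0,"hand": 85}
    - {"tx": 0,"ty": 0,"tz": 0,"rx": 0,"ry": 0,"rz": 0,"hand": 85}

```text
t: 48.17
eef_pos: [538.5, 51.3, 112.0]
eef_rot: [[-0.031, 1.0, 0.001], [1.0, 0.031, 0.001], [0.001, 0.001, -1.0]]
force: [-0.8, 0.6, -0.5]
width: 85.2
grip_force: 0.0
```

>>> play_rows:
  series:
    - {"tx": -0.5,"ty": 0,"tz": -20,"rx": 0,"ry": 0,"rz": 0,"hand": 85}
    - {"tx": -0.5,"ty": 0,"tz": -40,"rx": 0,"ry": 0,"rz": 0,"hand": 85}
    - {"tx": -0.5,"ty": 0,"tz": -60,"rx": 0,"ry": 0,"rz": 0,"hand": 85}
    - {"tx": -0.5,"ty": 0,"tz": -75,"rx": 0,"ry": 0,"rz": 0,"hand": 85}
    - {"tx": -0.5,"ty": 0,"tz": -83,"rx": 0,"ry": 0,"rz": 0,"hand": 85}
    - {"tx": -0.5,"ty": 0,"tz": -83,"rx": 0,"ry": 0,"rz": 0,"hand": 85}
    - {"tx": -0.5,"ty": 0,"tz": -83,"rx": 0,"ry": 0,"rz": 0,"hand": 85}

```text
t: 48.75
eef_pos: [537.7, 51.2, 28.6]
eef_rot: [[-0.031, 1.0, 0.0], [1.0, 0.031, 0.0], [0.0, 0.0, -1.0]]
force: [-0.5, 0.3, 0.5]
width: 85.0
grip_force: 0.0
```

>>> play_rows:
  series:
    - {"tx": 0,"ty": 0,"tz": 0,"rx": 0,"ry": 0,"rz": 0,"hand": 40}
    - {"tx": 0,"ty": 0,"tz": 0,"rx": 0,"ry": 0,"rz": 0,"hand": 40}
    - {"tx": 0,"ty": 0,"tz": 0,"rx": 0,"ry": 0,"rz": 0,"hand": 40}
    - {"tx": 0,"ty": 0,"tz": 0,"rx": 0,"ry": 0,"rz": 0,"hand": 40}
    - {"tx": 0,"ty": 0,"tz": 0,"rx": 0,"ry": 0,"rz": 0,"hand": 40}
    - {"tx": 0,"ty": 0,"tz": 0,"rx": 0,"ry": 0,"rz": 0,"hand": 40}
  grip_force: 40

```text
t: 49.25
eef_pos: [537.0, 50.9, 29.4]
eef_rot: [[-0.031, 1.0, 0.0], [1.0, 0.031, -0.001], [-0.001, 0.0, -1.0]]
force: [-5.1, -0.9, 10.0]
width: 53.8
grip_force: 39.9
```

>>> play_rows:
  series:
    - {"tx": 0,"ty": 0,"tz": 0,"rx": 0,"ry": 0,"rz": -5,"hand": 40}
    - {"tx": 0,"ty": 0,"tz": 0,"rx": 0,"ry": 0,"rz": -10,"hand": 40}
    - {"tx": 0,"ty": 0,"tz": 0,"rx": 0,"ry": 0,"rz": -15,"hand": 40}
    - {"tx": 0,"ty": 0,"tz": 0,"rx": 0,"ry": 0,"rz": -20,"hand": 40}
    - {"tx": 0,"ty": 0,"tz": 0,"rx": 0,"ry": 0,"rz": -25,"hand": 40}
    - {"tx": 0,"ty": 0,"tz": 0,"rx": 0,"ry": 0,"rz": -30,"hand": 40}
    - {"tx": 0,"ty": 0,"tz": 0,"rx": 0,"ry": 0,"rz": -35,"hand": 40}
    - {"tx": 0,"ty": 0,"tz": 0,"rx": 0,"ry": 0,"rz": -40,"hand": 40}

```text
t: 49.92
eef_pos: [536.9, 50.9, 29.4]
eef_rot: [[0.622, 0.783, 0.0], [0.783, -0.622, -0.001], [-0.001, 0.001, -1.0]]
force: [-5.1, -0.6, 10.4]
width: 53.7
grip_force: 40.0
```

>>> play_rows:
  series:
    - {"tx": 0,"ty": 0,"tz": 0,"rx": 0,"ry": 0,"rz": -5,"hand": 40}
    - {"tx": 0,"ty": 0,"tz": 0,"rx": 0,"ry": 0,"rz": -10,"hand": 40}
    - {"tx": 0,"ty": 0,"tz": 0,"rx": 0,"ry": 0,"rz": -15,"hand": 40}
    - {"tx": 0,"ty": 0,"tz": 0,"rx": 0,"ry": 0,"rz": -20,"hand": 40}
    - {"tx": 0,"ty": 0,"tz": 0,"rx": 0,"ry": 0,"rz": -25,"hand": 40}
    - {"tx": 0,"ty": 0,"tz": 0,"rx": 0,"ry": 0,"rz": -30,"hand": 40}
    - {"tx": 0,"ty": 0,"tz": 0,"rx": 0,"ry": 0,"rz": -35,"hand": 40}
    - {"tx": 0,"ty": 0,"tz": 0,"rx": 0,"ry": 0,"rz": -40,"hand": 40}

```text
t: 50.58
eef_pos: [536.8, 51.0, 29.4]
eef_rot: [[0.98, 0.201, -0.0], [0.201, -0.98, -0.001], [-0.0, 0.001, -1.0]]
force: [-5.7, 0.1, 10.8]
width: 53.7
grip_force: 40.0
```

>>> play_rows:
  series:
    - {"tx": 0,"ty": 0,"tz": 0,"rx": 0,"ry": 0,"rz": 0,"hand": 40}
    - {"tx": 0,"ty": 0,"tz": 0,"rx": 0,"ry": 0,"rz": 0,"hand": 40}

```text
t: 50.75
eef_pos: [536.8, 51.0, 29.4]
eef_rot: [[0.979, 0.204, -0.0], [0.204, -0.979, -0.001], [-0.0, 0.001, -1.0]]
force: [-6.1, -0.3, 9.7]
width: 53.7
grip_force: 40.7
```

>>> play_rows:
  series:
    - {"tx": 0,"ty": 0,"tz": 0,"rx": 0,"ry": 0,"rz": 0,"hand": 85}
    - {"tx": 0,"ty": 0,"tz": 0,"rx": 0,"ry": 0,"rz": 0,"hand": 85}
    - {"tx": 0,"ty": 0,"tz": 0,"rx": 0,"ry": 0,"rz": 0,"hand": 85}
    - {"tx": 0,"ty": 0,"tz": 0,"rx": 0,"ry": 0,"rz": 0,"hand": 85}
    - {"tx": 0,"ty": 0,"tz": 20,"rx": 0,"ry": 0,"rz": 0,"hand": 85}
    - {"tx": 0,"ty": 0,"tz": 50,"rx": 0,"ry": 0,"rz": 0,"hand": 85}
    - {"tx": 0,"ty": 0,"tz": 85,"rx": 0,"ry": 0,"rz": 0,"hand": 85}
    - {"tx": -20,"ty": 0,"tz": 110,"rx": 0,"ry": 0,"rz": 0,"hand": 85}

```text
t: 51.42
eef_pos: [520.6, 51.3, 140.6]
eef_rot: [[0.979, 0.204, 0.004], [0.204, -0.979, 0.002], [0.004, -0.001, -1.0]]
force: [1.3, 0.4, 0.8]
width: 85.0
grip_force: 0.0
```

>>> play_rows:
  series:
    - {"tx": -30,"ty": 0,"tz": 15,"rx": 0,"ry": 0,"rz": 0,"hand": 85}
    - {"tx": -60,"ty": 0,"tz": 30,"rx": 0,"ry": 0,"rz": 0,"hand": 85}
    - {"tx": -80,"ty": 0,"tz": 40,"rx": 0,"ry": 0,"rz": 0,"hand": 85}
    - {"tx": -80,"ty": 0,"tz": 40,"rx": 0,"ry": 0,"rz": 0,"hand": 85}
    - {"tx": -80,"ty": 0,"tz": 40,"rx": 0,"ry": 0,"rz": 0,"hand": 85}

```text
t: 51.83
eef_pos: [437.6, 50.4, 178.9]
eef_rot: [[0.979, 0.204, 0.003], [0.204, -0.979, -0.001], [0.002, 0.002, -1.0]]
force: [1.0, 0.3, -1.1]
width: 84.8
grip_force: 0.0
```

```bash
python3 look.py w19 collar_mid:44
python3 - <<'E'
from h import *;import json
K={k:np.array(v) for k,v in json.load(open('w19.json')).items()}
b=save('top','t19');a=save('scene','s19')
im=cv2.imread('pics/w19.png');u,v=proj('wrist',[538,51,50],K)[0].round().astype(int)
c=im[max(v-60,0):v+60,u-70:u+70];H=cv2.cvtColor(im,cv2.COLOR_BGR2HSV)
m=((H[...,0]<8)|(H[...,0]>172))&(H[...,1]>150)&(H[...,2]>80)
ys,xs=np.nonzero(m);k=(abs(xs-u)<60)&(abs(ys-v)<60)
rd=atz('wrist',(xs[k].mean(),ys[k].mean()),12,K);print('red',rd,k.sum())
w=(H[...,1]<40)&(H[...,2]>200);ys,xs=np.nonzero(w);Q=np.array([atz('wrist',p,58,K)[:2] for p in zip(xs,ys) if abs(p[0]-u)<60 and abs(p[1]-v)<60])
R=np.radians(8);M=np.array([[np.cos(R),np.sin(R)],[-np.sin(R),np.cos(R)]])
L=(Q-[538,51])@M.T;rr=np.hypot(*L.T);s=L[(rr>16)&(rr<27)];print(len(s),'pointer angle from -y cw',np.degrees(np.arctan2(-s[:,0],-s[:,1])).round(0)[:0],np.degrees(np.arctan2(-s[:,0].mean(),-s[:,1].mean())), 'red angle',(lambda l:np.degrees(np.arctan2(-l[0],-l[1])))(M@(rd[:2]-[538,51])))
z=lambda i,f:cv2.resize(i,(400,f),interpolation=cv2.INTER_CUBIC)
cv2.imwrite('pics/fin.png',cv2.hconcat([z(c,343),z(b[150:290,140:303,::-1],343)]))
E
```

```text
51.83 [437.6  50.4 178.9] [  26.6   12.   -44.2  116.    10.3   55.6 -101.1] [ 1.   0.3 -1.1]
collar_mid [(array([303.7,  90.1]), 0.61, array([537.5,  50.2,  44. ]))]
red [500.66128765  46.96350623  12.        ] 27
58 pointer angle from -y cw [] 92.49832716125628 red angle 91.83001264882526
```

View pics/fin.png

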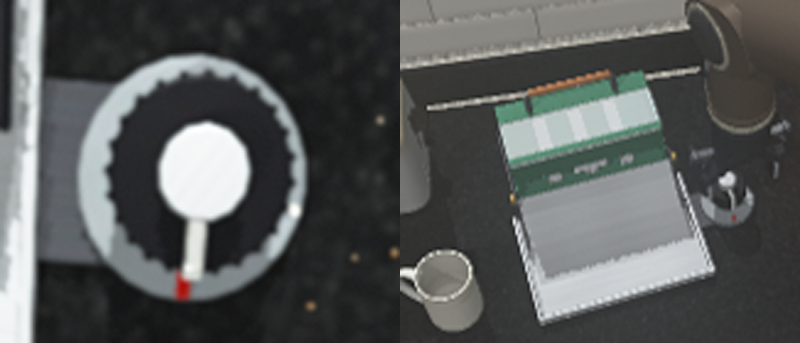

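The pointer lies on the red mark (92.5° against 91.8°). The caddy is down with its flap shut, the tray is empty and the mug is where it was. Handing in.

```bash
python3 -c "
from station import r
print(r.close_job())"
```

```text
the job is handed in; nothing more can be done
None
```

The job is handed in: all four bars lie across the shelf stripe in one row (middles within about 2 mm of it), the caddy is down with its flap shut, the collar is back at the red mark, and I never touched the mug; blue got knocked aside once and I put it back.

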